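# Clamp the mounting block in the toggle-clamp fixture

## Task

Load the aluminium mounting block into the toggle-clamp fixture so that its set screws can be done up: lay it flat on the fixture's plate, slide it back against the low side fence, then along the fence until it is pressed firmly but gently (about 10 N, held for a moment) against the nose of the end stop's screw, at no time pushing it against fence or stop with over 15 N. Let go of it, then push the clamp's handle down past its over-centre point until it locks, pressing on the clamp with no more than 35 N. Leave the block fully home, the clamp locked and the things round about undisturbed.

Things in the scene. Friction and masses are not known exactly. Their poses are not given: they have to be found in the camera images.
- block: loose plain aluminium block, 40 (its x) x 60 (its y) x 36 mm (z), 0.16 to 0.32 kg, with dark screw holes; origin at the centre of its underside. Either end may go first. Grip it across its 40 mm width, in its upper part: the fences of the nest are low, so fingertips 13 mm or more above its underside pass over them.
- fixture: fixed aluminium plate 110 (x) x 220 (y) x 10 mm on the bench; origin at the centre of its underside; its x points roughly away from the robot, y roughly to the robot's left. It carries the nest (the corner between side fence and end stop) at its +y end and the toggle clamp at its -y end.
- side_fence: steel bar on the far (+x) side of the nest; origin and axes are the fixture's own. It rises 10 mm above the plate; its face is the plane x = +22 mm, from y = +25 to +110 mm. The block lies with its 60 mm length along it: the seated block's centre is at x = +2 mm in the fixture's frame.
- end_stop: steel bar 40 x 14 mm, 10 mm high, across the plate between nest and clamp; its place along y varies. Origin mid-face towards the nest, on the plate's top; axes as the fixture. The round nose (9 mm thick) of a stop screw projects from this face in +y by 1 to 13 mm; how far is set by hand and not reported: feel for it. The seated block's end touches the nose, its centre 31 to 43 mm from the origin.
- clamp_handle (a joint): angle of the handle, rad: 0 = open (62 degrees above level), 0.90 = over-centre point, 1.00 = locked at its stop (5 degrees above level). Friction (2 to 3 N at the grip) holds it until the foot meets the block at about 0.70; from there it resists with up to 6 to 10 N at the grip, most near 0.80, and springs back if let go; past about 0.92 it snaps to the stop by itself.
- handle_pivot (a point): the handle's hinge axis, fixed on the fixture at x = 0, y = -100, z = +56 mm of its frame; the axis runs along the fixture's x, and the handle points from here to -y and up. Axes as the fixture.
- grip_end (a point): point on the centre line of the handle's round black grip (16 mm thick, from 50 to 125 mm from the pivot), 105 mm from the pivot; moves with the handle.
- vial_a: purple-capped vial, 26 mm across, 55 mm tall, a bystander; origin under its centre
- vial_b: purple-capped vial, 26 mm across, 55 mm tall, a bystander; origin under its centre
- hex_driver: red-handled driver, 161 mm long, lying on the bench, a bystander; origin at the centre of its underside
- petri_1: clear covered dish, 62 mm across, 16 mm high, a bystander; origin under its centre
- clamp_foot (a point): point in the clamp arm's sprung rubber foot (16 mm across), 12 mm above its sole. Open, the arm stands upright over y = -10 to -75 mm of the plate, up to 170 mm high. As the handle goes down the arm swings down towards +y and the foot lands on the block's top at x = 0, y = +65 mm of the fixture.
Mind the look-alikes: they are no part of the job. Of the things that look like the block, the middle-sized one is meant.

How it is judged:
By the outcome, as a careful person would: the job done as asked, in the order asked, and still so for the second after the job is handed in, with the robot touching nothing.
It also fails if it takes over 67 s, if anything falls off the work surface, if the arm or the gripper's body presses on something with over 40 N, if the wrist force passes 120 N, or if a joint passes its speed limit or range.

## Robot

A 7-joint arm with a two-finger parallel gripper is mounted at the origin on a cart in front of the work surface, level with it; the furniture and walls round the work are solid. World frame = base frame: x ahead of the robot, y to its left, z up, the work surface at z = 0. Lengths are in mm, angles in rad, forces in N, time in s.
With the tool pointing down it reaches from about 400 to 875 mm from the base axis. Payload 6.5 kg.
Tool frame: the origin (TCP) lies where the fingers leave the gripper's body, on its centre line; the fingertips stand 73 mm ahead of it and the grasp point (between the pads) lies 54 mm ahead of it (ctrl.pinch_z is the distance from the TCP to the grasp point, in mm); z points along the fingers, x is the direction in which the jaws open and shut, and the axes are right-handed (so a half turn about z gives the same grasp; the last joint's range is limited). The gripper opens to 85 mm and grips with 20 to 120 N. Pads are 22 mm wide; open, the fingers measure 114 mm over their backs; the gripper's body (76 mm by 85 mm) begins 54 mm behind the grasp point. The pads swing forward as they close: fully open they stand 13 mm farther back than shut.
Start: joints at [1.262, 0.536, -0.004, 1.538, 0.003, 1.067, -0.071], TCP at [156.272, -630.927, 303.89] pointing down, gripper open.
Joint ranges: [-2.7, 2.7], [-0.37, 2.16], [-1.27, 1.26], [0.24, 2.4], [-1.31, 4.45], [0.19, 1.91], [-2.76, 2.76]. Speed limits (rad/s): [2.39, 2.39, 3.14, 3.14, 3.14, 3.14, 3.14].

## Interface

Orientations are given as a unit quaternion [x, y, z, w].
In Python, from plant import ctrl, vision, job_done gives the robot as it stands.
- The arm moves only by the tool send_rows, never from a script. Its argument "plan" is a list of rows, each an object of numbers: "dx", "dy", "dz": the shift along the tool's x, y, z in units of 40 mm (1.0 is 40 mm); "roll": the turn about the tool's z in units of 6 degrees (1.0 is 6 degrees); "hand": the gripper's target within -1 to 1 (fully open at 1, half-way at 0, shut at -1). In form: [{"dx": .., "dy": .., "dz": .., "roll": .., "hand": ..}, ...]. A call has 1 to 12 rows; each row is the pose to reach, as a shift and turn from the pose measured when the call began, along the tool's axes at that moment; what a row does not reach only later rows make up. A row lasts 1/8 s, in which the tool goes at most 62.5 mm and 10.7 degrees, less where a joint would pass 70% of its speed; a pose out of reach is approached as far as the arm can. A call with a gripper value outside its range is refused whole. The fingers move at their own pace and stop on an object; the grip force is fixed at half the most. Time passes only in rows, so rows that repeat a pose let the fingers close. It gives the time, the measured TCP pose, the force and the opening at its end, in the units of the state.
- ctrl.observe(): the state, without advancing time (a new reading comes with each control period).
- vision.grab_frame(name): name is "scene" or "top" or "wrist"; returns a dict with "pixels" (384x512x3 uint8, red, green, blue), "z_map" (384x512 float32, mm along the optical axis (not along the pixel's ray), 0 where there is no reading), "K" (3x3 intrinsics, pixels), "rvec" (rotation vector, rad) and "tvec" (3), from world to camera coordinates, as OpenCV has them. Camera axes: x right, y down, z forward; pixel columns grow to the right and rows downward; lengths in mm; the calibration is good to about 2 mm. A picture is of the moment at which its call begins.
- job_done(): hands the job in, once; it reports no verdict.
Trained networks look in a picture, given as the dict that the camera call returned (one of the last four; its "shot" number tells which), for a name from the list of things; names that differ only in an ending like _2 or _b are one class to them, and where a whole thing is asked for, a point or a joint stands for the part that bears it (a point fixed in the world has none). Each returns a list of dicts, best first, with "confidence" (0 to 1); they miss things now and then, are a little off and sometimes report something else, mostly with a low value. They report only what shows in the picture. A call takes as long as a camera call. They do not tell look-alikes from the thing itself.
- vision.find_in(picture, target): "bbox" ([left, top, width, height] as shares, 0 to 1, of the picture: columns of its width, rows of its height, round what is visible of it).
- vision.masks_of(picture, target): "region" (384x512 bool, what is visible of it) and "bbox" ([left, top, width, height] as shares, 0 to 1, of the picture: columns of its width, rows of its height, round what is visible of it).
- vision.place_of(picture, target): "xy" ([column, row] as shares, 0 to 1, of the picture: columns of its width, rows of its height: a listed point, or the origin of a listed thing).
The state is a dict: "clock": time; "joint_pos": joint angles; "dq": joint speeds; "tau": joint torques, N m; "eef_pos": TCP position; "eef_rot": TCP orientation; "wrist_force": force on the tool from outside, world axes, zero at the start; "torque": the same for the moment, N m; "grip_width": opening from 0.0 (shut) to 1.0 (fully open).
Only numpy, scipy, OpenCV 4.12 (cv2) and the standard library are available. Lean on these libraries where they do the work, as an engineer would, in place of code of your own. Each camera call takes 0.05 s, during which the arm holds its last target. There are 200 camera calls.

## Working session

There is one attempt and no reset: what is moved stays moved. The work goes in short steps, Python scripts to look and compute and a tool call to move; the robot and the scene stay as the last step left them, time stands still between calls to the robot, and variables do not carry over. Pictures are saved under pics/ and viewed, on a budget of 10 in all, crops included, one or two more only if the job needs it, and the job is handed in when it is done.

Besides the shell and the picture viewer there is one more tool, called after "Emit:" as name(argument=value, ...) on one line, values as JSON. send_rows: Moves the arm, as the interface text tells. Its arguments: {"type":"object","properties":{"plan":{"type":"array","items":{"type":"object","properties":{"dx":{"type":"number"},"dy":{"type":"number"},"dz":{"type":"number"},"roll":{"type":"number"},"hand":{"type":"number"}}}}},"required":["plan"]}

```bash
ls; mkdir -p pics; cat > h.py <<'E'
import numpy as np, cv2
from plant import ctrl, vision, job_done
def cam(f):
    R=cv2.Rodrigues(np.array(f["rvec"],float))[0]; return np.array(f["K"],float),R,np.array(f["tvec"],float).ravel()
def onplane(f,u,v,z):
    K,R,t=cam(f); d=R.T@np.linalg.inv(K)@np.array([u,v,1.]); c=-R.T@t; return c+d*(z-c[2])/d[2]
def cloud(f):
    K,R,t=cam(f); Z=f["z_map"]; v,u=np.mgrid[:384,:512]
    P=np.stack([(u-K[0,2])/K[0,0]*Z,(v-K[1,2])/K[1,1]*Z,Z],-1); return (P-t)@R
def proj(f,P):
    K,R,t=cam(f); return cv2.projectPoints(np.float64(P).reshape(-1,1,3),np.float64(f["rvec"]),t,K,None)[0].reshape(-1,2)
def save(f,n): cv2.imwrite("pics/"+n,f["pixels"][:,:,::-1])
E
python3 - <<'E'
from h import *
s=ctrl.observe(); print({k:np.round(v,3) for k,v in s.items()})
fs={n:vision.grab_frame(n) for n in("scene","top")}
im=np.hstack([fs[n]["pixels"] for n in fs]); 
cv2.imwrite("pics/a.png",cv2.resize(np.vstack([fs[n]["pixels"] for n in fs]),(800,1200))[:600,:,::-1])
cv2.imwrite("pics/b.png",cv2.resize(fs["top"]["pixels"],(800,600))[:,:,::-1])
for n,f in fs.items():
  C=cloud(f)
  for t in("block","fixture","end_stop","side_fence","handle_pivot","grip_end","clamp_foot","vial_a","hex_driver","petri_1"):
    for r in vision.place_of(f,t)[:5]:
      u,v=np.array(r["xy"])*[512,384]; c=C[min(383,int(v)),min(511,int(u))]
      print(n,t,round(r["confidence"],2),np.round([u,v]),"surf",np.round(c),"z0",np.round(onplane(f,u,v,0)))
E
```

```text
pics
{'clock': np.float64(0.0), 'joint_pos': array([ 1.262,  0.537, -0.004,  1.539,  0.003,  1.067, -0.071]), 'dq': array([-0.001, -0.002,  0.001, -0.003,  0.   ,  0.001, -0.001]), 'tau': array([-1.0000e-03, -5.8342e+01,  1.0480e+00, -2.5911e+01,  1.2000e-02,
        1.0000e-02,  0.0000e+00]), 'eef_pos': array([ 156.144, -630.449,  302.989]), 'eef_rot': array([ 0.788, -0.616, -0.001, -0.001]), 'wrist_force': array([ 0.409, -0.092,  0.192]), 'torque': array([-0.032, -0.058,  0.013]), 'grip_width': np.float64(1.0)}
scene block 0.93 [234. 243.] surf [480. 392.  30.] z0 [492. 373.   0.]
scene block 0.93 [234. 345.] surf [334. 620.  44.] z0 [347. 603.   0.]
scene block 0.74 [198. 279.] surf [499. 515.  21.] z0 [508. 505.  -0.]
scene fixture 0.77 [294. 184.] surf [457. 127.  10.] z0 [460. 118.   0.]
scene fixture 0.68 [240. 177.] surf [599. 174.  12.] z0 [604. 166.   0.]
scene end_stop 0.43 [284. 191.] surf [469. 163.   8.] z0 [470. 156.  -0.]
scene handle_pivot 0.63 [315. 153.] surf [442.  36.  59.] z0 [467. -29.   0.]
scene grip_end 0.52 [323. 114.] surf [450. -23. 152.] z0 [ 525. -216. 
[... 607 characters left out ...]
. 198.] surf [485. 152.   6.] z0 [484. 149.   0.]
top side_fence 0.52 [317. 205.] surf [463. 128.  11.] z0 [463. 124.   0.]
top handle_pivot 0.56 [356. 209.] surf [451.  27.  54.] z0 [451.  14.   0.]
top grip_end 0.8 [387. 211.] surf [445. -24. 159.] z0 [444. -73.   0.]
top grip_end 0.68 [226. 195.] surf [493. 373.  37.] z0 [492. 374.   0.]
top clamp_foot 0.63 [336. 203.] surf [465. 104. 166.] z0 [467.  71.   0.]
top vial_a 0.56 [276. 155.] surf [596. 242.  51.] z0 [602. 237.   0.]
top vial_a 0.39 [248. 141.] surf [636. 314.  56.] z0 [643. 314.   0.]
top hex_driver 0.5 [211. 248.] surf [348. 417.  22.] z0 [345. 417.   0.]
top petri_1 0.75 [306. 157.] surf [598. 158.  15.] z0 [598. 154.   0.]
```

View pics/a.png

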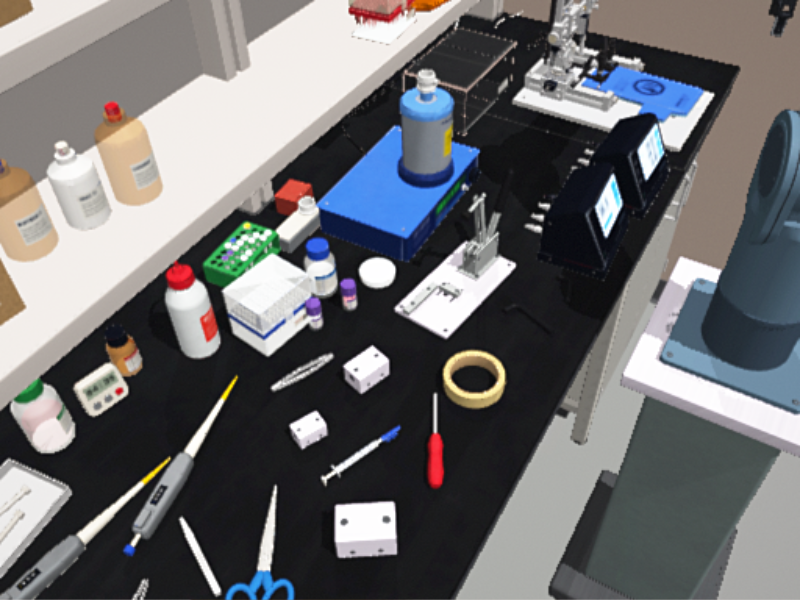

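View pics/b.png

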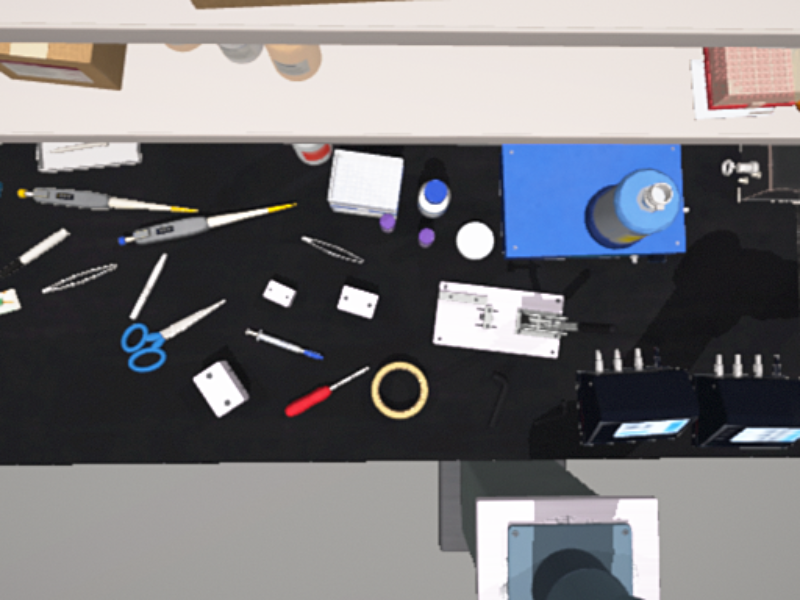

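Left to right in the top view (800x600), the three block-like things are large (220,388), small (280,292) and middle (358,301). In the scene view they are at (365,528), (309,430) and (367,369). The middle-sized one should be the block, so I'll measure all three and check it in a crop.

```bash
cat > m.py <<'E'
from h import *
fs={n:vision.grab_frame(n) for n in("scene","top")}
for n,f in fs.items():
  C=cloud(f); ok=f["z_map"]>0
  def rect(m,lab):
    P=C[m&ok]; 
    if len(P)<10: print(n,lab,len(P)); return
    r=cv2.minAreaRect(P[:,:2].astype(np.float32)); print(n,lab,len(P),"c",np.round(r[0],1),"size",np.round(r[1],1),"ang",round(r[2],1),"z",np.round(np.percentile(P[:,2],[5,50,95]),1))
  for lab,c in(("mid",(487,380)),("large",(350,600)),("small",(508,505))):
    near=(np.hypot(C[...,0]-c[0],C[...,1]-c[1])<60)
    z=np.percentile(C[near&(C[...,2]>10)][:,2],80); rect(near&(C[...,2]>z-4)&(C[...,2]<z+4),lab)
  b=f["pixels"].min(-1)>140
  rect((abs(C[...,0]-470)<95)&(abs(C[...,1]-115)<150)&(C[...,2]>6)&(C[...,2]<14)&b,"plate")
f=fs["top"];g=fs["scene"]
a=cv2.resize(f["pixels"][165:275,120:250],(520,440),interpolation=2); b2=cv2.resize(f["pixels"][170:240,270:400],(780,420),interpolation=2)
cv2.imwrite("pics/c.png",cv2.resize(g["pixels"][215:365,180:270],(360,600),interpolation=2)[:,:,::-1])
cv2.imwrite("pics/d.png",np.vstack([b2,cv2.resize(g["pixels"][110:220,240:345],(780,817),interpolation=2)[300:480]])[:,:,::-1])
E
python3 m.py
```

```text
scene mid 310 c [493.8 368.2] size [60.6 43.3] ang 71.9 z [31.1 33.8 36.6]
scene large 876 c [347.8 600.6] size [77.9 53.9] ang 32.5 z [42.8 45.2 47.7]
scene small 209 c [509.6 503.8] size [44.  32.1] ang 64.7 z [22.7 25.  27.5]
scene plate 1415 c [462.4 122.9] size [221.4 111.1] ang 82.8 z [ 6.3  8.4 12. ]
top mid 266 c [497.2 364.9] size [59.8 39.5] ang 73.3 z [34.7 36.6 40.4]
top large 486 c [351.1 597.7] size [77.5 52.7] ang 33.1 z [45.4 47.9 51.1]
top small 153 c [512.6 500.9] size [44.8 29.7] ang 64.7 z [25.9 28.1 31.5]
top plate 2199 c [465.8 118.8] size [219.8 110. ] ang 83.0 z [ 7.1 10.5 13.4]
```

View pics/c.png

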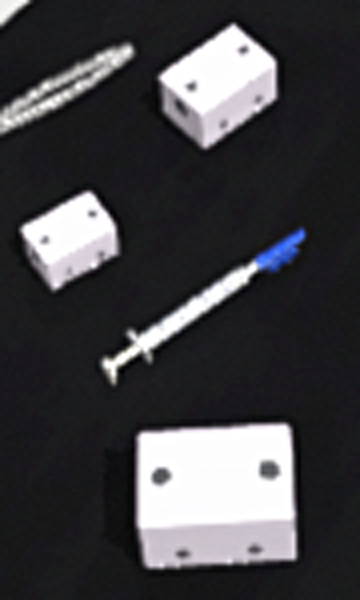

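The crop's upper-right block at (218,85) measures 60x40x36 mm. The large one is about 78x53x47 and the small one 44x30x27, so the middle-sized one is the target. Next I check the route heights and where the end stop is.

```bash
cat >> h.py <<'E'
FIX=np.array([464.1,120.9]); FY=-7.1
def w2f(P,c=None,a=None):
    a=np.radians(FY if a is None else a); c=FIX if c is None else c
    P=np.asarray(P,float); d=P[...,:2]-c; return np.stack([d[...,0]*np.cos(a)+d[...,1]*np.sin(a),-d[...,0]*np.sin(a)+d[...,1]*np.cos(a)],-1)
def f2w(p,c=None,a=None):
    a=np.radians(FY if a is None else a); c=FIX if c is None else c
    return c+np.array([p[0]*np.cos(a)-p[1]*np.sin(a),p[0]*np.sin(a)+p[1]*np.cos(a)])
def rows(p,ang=None):
    "units to reach TCP world p with tool x at world angle ang (deg)"
    from scipy.spatial.transform import Rotation as Ro
    s=ctrl.observe(); R=Ro.from_quat(s["eef_rot"]).as_matrix(); d=R.T@(np.array(p)-s["eef_pos"])/40
    a0=np.degrees(np.arctan2(R[1,0],R[0,0])); r=0 if ang is None else -((ang-a0+180)%360-180)/6
    print("to",np.round(p,1),"dx %.3f dy %.3f dz %.3f roll %.3f"%(*d,r),"a0 %.1f tilt"%a0,np.round(R[:,2],3)); return R
def st():
    s=ctrl.observe(); print("t %.2f"%s["clock"],"p",np.round(s["eef_pos"],1),"F",np.round(s["wrist_force"],1),"M",np.round(s["torque"],2),"w %.3f"%s["grip_width"],"q",np.round(s["joint_pos"],2)); return s
E
python3 - <<'E'
from h import *
print(ctrl.pinch_z)
fs={n:vision.grab_frame(n) for n in("scene","top")}
for n,f in fs.items():
  C=cloud(f); ok=f["z_map"]>0
  H=np.zeros((7,11))
  for i,x in enumerate(range(200,900,100)):
    for j,y in enumerate(range(-650,450,100)):
      m=ok&(abs(C[...,0]-x-50)<50)&(abs(C[...,1]-y-50)<50); H[i,j]=C[m][:,2].max() if m.any() else -1
  print(n);print(H.astype(int))
  p=w2f(C); m=ok&(abs(p[...,0])<55)&(p[...,1]>-20)&(p[...,1]<112)
  # height map in fixture frame
  for y in range(-10,112,6):
    r=[]
    for x in range(-54,56,9):
      mm=m&(abs(p[...,0]-x)<4.5)&(abs(p[...,1]-y)<3.); r.append(int(np.median(C[mm][:,2])) if mm.any() else -1)
    print(y,r)
  for t in("end_stop","side_fence","fixture","handle_pivot","grip_end","clamp_foot"):
    for z in {"end_stop":[10],"side_fence":[0],"fixture":[0],"handle_pivot":[56],"grip_end":[56+105*np.sin(np.radians(62))],"clamp_foot":[160]}[t]:
      for r in vision.place_of(f,t)[:2]: 
        w=onplane(f,*(np.array(r["xy"])*[512,384]),z); print(n,t,round(r["confidence"],2),np.round(w,1),"fix",np.round(w2f(w),1))
R=rows([530,-100,400],-17.5); rows([495.5,366.5,200],-17.5)
E
```

```text
53.900000000000006
scene
[[ 50  47 139 141 139 135 135  12   3  26   3]
 [ 49  47 137 139 141 139 139   9  23  26  20]
 [124  59   5  48   3  55 167 169  22  38  38]
 [233 235   4   2  74 231 231  74  53  54  36]
 [116 119 118 119  73 280 235  74 104 105 104]
 [119 120 281 312 354 370 290 290 291 290 591]
 [117 119 120 118 290 358 290 291 291 290 432]]
-10 [3, 7, 6, 6, 8, 8, 153, 8, 7, 5, 6, 6, 6]
-4 [5, 6, 7, 6, 7, 7, 8, 7, 9, 8, 6, 6, 6]
2 [7, 7, 7, 9, 7, 8, 9, 7, 7, 7, 8, 7, 8]
8 [9, 8, 7, 7, 8, -1, -1, -1, -1, 7, 7, 7, 7]
14 [7, 8, 6, 9, 15, 15, 16, 17, 17, 10, 8, 6, 6]
20 [5, 8, 6, 7, 15, 18, 17, 16, 17, -1, 11, 7, 7]
26 [8, 7, 8, 7, 13, 15, 14, 16, 12, 17, 15, 10, 9]
32 [6, 7, 8, 8, 7, 8, 11, 8, 9, 17, 14, 7, 6]
38 [5, 7, 7, 8, 8, 7, 6, 10, 10, 17, 15, 8, 6]
44 [8, 8, 8, 7, 7, 6, 8, 9, 9, 16, 16, 7, 7]
50 [4, 7, 7, 8, 5, 7, 7, 7, 9, 18, 17, 7, 6]
56 [9, 8, 7, 7, 7, 6, 8, 6, 6, 15, 17, 8, 5]
62 [9, 7, 9, 7, 7, 7, 8, 6, 7, 17, 16, 8, 6]
68 [7, 8, 7, 7, 7, 8, 7, 8, 9, 15, 15, 8, 6]
74 [5, 8, 8, 8, 7, 7, 8, 7, 8, 18, 18, 8, 7]
80 [7, 9, 7, 5, 6, 7, 8, 6, 10, 16, 18, 7, 6]
86 [8, 6,
[... 1874 characters left out ...]
0, 17, 19, 10, 10]
104 [3, 9, 10, 11, 9, 9, 11, 9, 10, 20, 20, 10, 11]
110 [0, 3, 1, -1, 4, 0, 0, 1, 0, 6, 2, 1, -2]
top end_stop 0.53 [467.8 152.4  10. ] fix [-0.2 31.7]
top side_fence 0.59 [457.6 125.1   0. ] fix [-6.9  3.3]
top fixture 0.71 [446.5   2.5   0. ] fix [  -2.9 -119.7]
top fixture 0.63 [463.1 119.7   0. ] fix [-0.8 -1.3]
top handle_pivot 0.93 [450.5  18.4  56. ] fix [  -0.8 -103.4]
top clamp_foot 0.49 [461.7  93.2 160. ] fix [  1.1 -27.8]
top clamp_foot 0.19 [450.3  40.3 160. ] fix [ -3.7 -81.7]
to [ 530 -100  400] dx -10.637 dy -12.260 dz -2.403 roll -9.765 a0 -76.1 tilt [-0. -0. -1.]
to [495.5 366.5 200. ] dx -22.165 dy -14.227 dz 2.597 roll -9.765 a0 -76.1 tilt [-0. -0. -1.]
```

View pics/d.png

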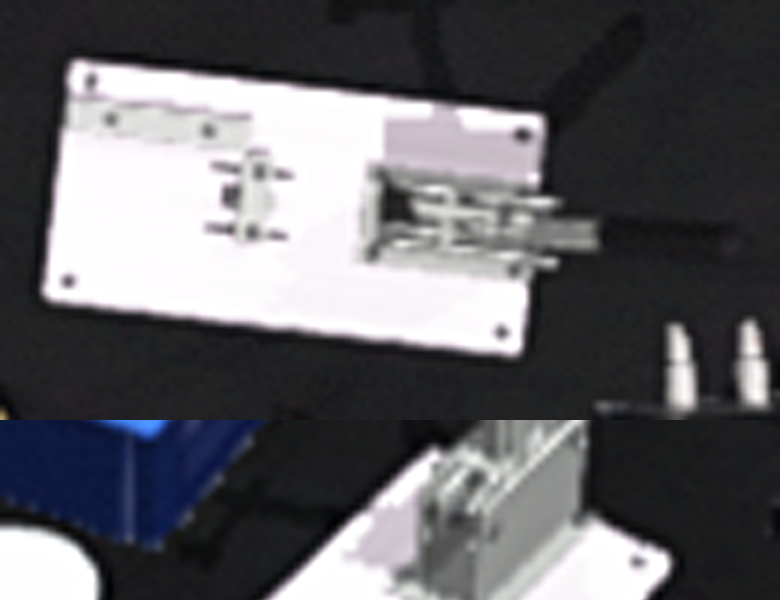

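The stop's face is at about y_f=28 with the dark nose projecting roughly 7 mm (crop (232,196)). The route is clear with TCP z=400. Moving there now.

Emit:
send_rows(plan=[{"dx":0,"dy":0,"dz":-1.5,"roll":0,"hand":1},{"dx":-0.5,"dy":-0.6,"dz":-2.4,"roll":0,"hand":1},{"dx":-2,"dy":-2.2,"dz":-2.4,"roll":-1,"hand":1},{"dx":-3,"dy":-3.3,"dz":-2.4,"roll":-2,"hand":1},{"dx":-4,"dy":-4.5,"dz":-2.4,"roll":-3,"hand":1},{"dx":-5,"dy":-5.7,"dz":-2.4,"roll":-4,"hand":1},{"dx":-6,"dy":-6.9,"dz":-2.4,"roll":-5,"hand":1},{"dx":-7,"dy":-8.1,"dz":-2.4,"roll":-6,"hand":1},{"dx":-8,"dy":-9.2,"dz":-2.4,"roll":-7,"hand":1},{"dx":-9,"dy":-10.4,"dz":-2.4,"roll":-8,"hand":1},{"dx":-10,"dy":-11.5,"dz":-2.4,"roll":-9,"hand":1},{"dx":-10.6,"dy":-12.2,"dz":-2.4,"roll":-9.8,"hand":1}])

```text
clock: 3.4
eef_pos: [529.0, -99.8, 400.2]
eef_rot: [0.989, -0.148, 0.0, -0.0]
wrist_force: [-0.5, -0.2, -0.6]
grip_width: 1.0
```

```bash
python3 - <<'E'
from h import *
st(); rows([495.5,366.5,280],-17.5); rows([495.5,366.5,400],-17.5)
E
```

```text
t 3.40 p [529.  -99.8 400.2] F [-0.5 -0.2 -0.6] M [-0.06 -0.04 -0.05] w 1.000 q [ 0.52  0.29 -0.51  1.7   0.15  1.19 -0.33]
to [495.5 366.5 280. ] dx -4.224 dy -10.897 dz 3.005 roll 0.073 a0 -17.1 tilt [ 0.001  0.    -1.   ]
to [495.5 366.5 400. ] dx -4.222 dy -10.898 dz 0.005 roll 0.073 a0 -17.1 tilt [ 0.001  0.    -1.   ]
```

Emit:
send_rows(plan=[{"dx":-0.6,"dy":-1.5,"dz":0,"roll":0,"hand":1},{"dx":-1.2,"dy":-3,"dz":0,"roll":0,"hand":1},{"dx":-1.8,"dy":-4.5,"dz":0,"roll":0,"hand":1},{"dx":-2.4,"dy":-6,"dz":0,"roll":0,"hand":1},{"dx":-3,"dy":-7.5,"dz":0.8,"roll":0,"hand":1},{"dx":-3.6,"dy":-9,"dz":1.6,"roll":0.1,"hand":1},{"dx":-4,"dy":-10,"dz":2.4,"roll":0.1,"hand":1},{"dx":-4.2,"dy":-10.8,"dz":3,"roll":0.1,"hand":1},{"dx":-4.22,"dy":-10.9,"dz":3,"roll":0.1,"hand":1}])

```text
clock: 4.53
eef_pos: [492.7, 369.8, 277.2]
eef_rot: [0.989, -0.151, -0.002, 0.001]
wrist_force: [-0.2, -1.4, 0.0]
grip_width: 1.003
```

```bash
python3 - <<'E'
from h import *
s=st()
f=vision.grab_frame("wrist"); save(f,"w1.png"); C=cloud(f); ok=f["z_map"]>0
m=ok&(C[...,2]>28)&(C[...,2]<44)&(np.hypot(C[...,0]-495,C[...,1]-366)<55)
P=C[m]; r=cv2.minAreaRect(P[:,:2].astype(np.float32)); print(len(P),r,np.percentile(P[:,2],[5,50,95]),"cam",-cam(f)[1].T@cam(f)[2])
print([(round(x["confidence"],2),np.round(onplane(f,*(np.array(x["xy"])*[512,384]),0),1)) for x in vision.place_of(f,"block")])
print(proj(f,[*P.mean(0)[:2],36]))
E
```

```text
t 4.53 p [492.7 369.8 277.2] F [-0.2 -1.4  0. ] M [-0.03 -0.01 -0.  ] w 1.003 q [-0.28  0.59 -0.62  1.63  0.38  1.05 -1.32]
2502 ((497.98712158203125, 365.251953125), (60.03144454956055, 39.78522872924805), 72.66680908203125) [34.22502238 35.67009644 36.88179303] cam [516.3385614  442.61990502 346.62825401]
[(0.73, array([512.9, 503.4,   0. ])), (0.58, array([499.9, 368.3,   0. ]))]
[[268.21021138 171.11266596]]
```

View pics/w1.png

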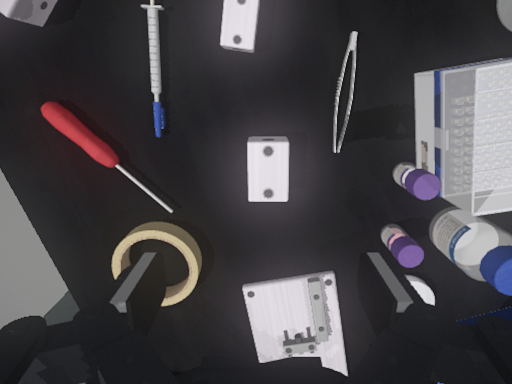

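The wrist view shows the block at (268,170), midway between the pads at (150,270) and (390,270), with the nest below at (295,320). I'll check the open fingertip depth and compute the descent.

```bash
python3 - <<'E'
from h import *
s=ctrl.observe(); f=vision.grab_frame("wrist"); C=cloud(f); ok=f["z_map"]>0
for sl in (np.s_[240:320,100:165],np.s_[240:320,365:420]):
  m=ok[sl]&(C[sl][...,2]>130); P=C[sl][m]; print(len(P), np.round(s["eef_pos"][2]-np.percentile(P[:,2],[0,2,10,50]),1) if len(P) else "")
rows([497.5,365.5,140],-17.4); rows([497.5,365.5,89],-17.4)
E
```

```text
3241 [60.5 56.2 51.7 35.6]
2849 [56.5 53.  48.  34.3]
to [497.5 365.5 140. ] dx 0.025 dy 0.003 dz 3.517 roll -0.051 a0 -17.7 tilt [ 0.002 -0.    -1.   ]
to [497.5 365.5  89. ] dx 0.023 dy 0.003 dz 4.792 roll -0.051 a0 -17.7 tilt [ 0.002 -0.    -1.   ]
```

Emit:
send_rows(plan=[{"dx":0.02,"dy":0,"dz":1.3,"roll":-0.05,"hand":1},{"dx":0.02,"dy":0,"dz":2.6,"roll":-0.05,"hand":1},{"dx":0.02,"dy":0,"dz":3.6,"roll":-0.05,"hand":1},{"dx":0.02,"dy":0,"dz":4.3,"roll":-0.05,"hand":1},{"dx":0.02,"dy":0,"dz":4.8,"roll":-0.05,"hand":1},{"dx":0.02,"dy":0,"dz":4.98,"roll":-0.05,"hand":1},{"dx":0.02,"dy":0,"dz":4.98,"roll":-0.05,"hand":1},{"dx":0.02,"dy":0,"dz":4.98,"roll":-0.05,"hand":1}])

```text
clock: 5.68
eef_pos: [498.1, 366.1, 82.7]
eef_rot: [0.988, -0.151, 0.002, -0.001]
wrist_force: [0.6, -0.6, -0.9]
grip_width: 1.001
```

Emit:
send_rows(plan=[{"dx":0,"dy":0,"dz":0,"roll":0,"hand":-1},{"dx":0,"dy":0,"dz":0,"roll":0,"hand":-1},{"dx":0,"dy":0,"dz":0,"roll":0,"hand":-1},{"dx":0,"dy":0,"dz":0,"roll":0,"hand":-1},{"dx":0,"dy":0,"dz":0,"roll":0,"hand":-1},{"dx":0,"dy":0,"dz":0,"roll":0,"hand":-1},{"dx":0,"dy":0,"dz":0,"roll":0,"hand":-1},{"dx":0,"dy":0,"dz":0,"roll":0,"hand":-1}])

```text
clock: 6.68
eef_pos: [498.3, 366.5, 83.2]
eef_rot: [0.988, -0.151, 0.002, -0.001]
wrist_force: [0.4, 0.4, 5.3]
grip_width: 0.457
```

```bash
python3 - <<'E'
from h import *
s=st()
for n in("top","wrist"):
  f=vision.grab_frame(n); C=cloud(f); ok=f["z_map"]>0
  b=(f["pixels"].min(-1)>150)
  P=C[ok&b&(abs(w2f(C)[...,0])<75)&(abs(w2f(C)[...,1])<140)&(C[...,2]>5)&(C[...,2]<14)]
  if len(P)>50: print(n,len(P),cv2.minAreaRect(P[:,:2].astype(np.float32)))
  if n=="wrist":
    for sl in (np.s_[200:330,100:260],np.s_[200:330,280:440]):
      m=ok[sl]&(C[sl][...,2]>8)&(f["pixels"][sl].max(-1)<80); P=C[sl][m]; print(len(P), np.round(s["eef_pos"][2]-np.percentile(P[:,2],[0,2,10,50]),1) if len(P) else "")
    save(f,"w2.png")
E
```

```text
t 6.67 p [498.3 366.5  83.2] F [0.4 0.4 5.3] M [-0.14  0.24  0.02] w 0.457 q [-0.36  0.84 -0.49  1.71  0.56  0.73 -1.44]
top 689 ((500.0964660644531, 114.79595947265625), (217.54998779296875, 40.58116912841797), 82.71308135986328)
3525 [62.1 49.1 28.3 18.7]
3848 [65.5 56.3 29.2 18.2]
```

```bash
sed -i 's/^FIX=.*/FIX=np.array([466.3,119.2]); FY=-7.1/' h.py; python3 - <<'E'
from h import *
print(f2w((-5,80))); rows([*f2w((-5,80)),150],-7.1)
E
```

```text
[471.22645845 199.20456241]
to [471.2 199.2 150. ] dx 0.609 dy 4.188 dz -1.677 roll -1.720 a0 -17.4 tilt [ 0.004  0.001 -1.   ]
```

Emit:
send_rows(plan=[{"dx":0,"dy":0,"dz":-0.6,"roll":0,"hand":-1},{"dx":0,"dy":0,"dz":-1.68,"roll":0,"hand":-1},{"dx":0.1,"dy":0.7,"dz":-1.68,"roll":-0.3,"hand":-1},{"dx":0.22,"dy":1.5,"dz":-1.68,"roll":-0.6,"hand":-1},{"dx":0.34,"dy":2.3,"dz":-1.68,"roll":-1,"hand":-1},{"dx":0.45,"dy":3.1,"dz":-1.68,"roll":-1.4,"hand":-1},{"dx":0.55,"dy":3.8,"dz":-1.68,"roll":-1.72,"hand":-1},{"dx":0.61,"dy":4.19,"dz":-1.68,"roll":-1.72,"hand":-1},{"dx":0.61,"dy":4.19,"dz":-1.68,"roll":-1.72,"hand":-1},{"dx":0.61,"dy":4.19,"dz":-1.68,"roll":-1.72,"hand":-1}])

```text
clock: 8.02
eef_pos: [471.5, 200.7, 150.6]
eef_rot: [0.998, -0.062, 0.002, -0.002]
wrist_force: [-0.3, 0.7, -3.5]
grip_width: 0.455
```

```bash
python3 - <<'E'
from h import *
s=st()
f=vision.grab_frame("wrist"); save(f,"w3.png")
p=[*f2w((-5,80)),93+0]; rows([*f2w((-5,80)),98],-7.1)
# expected fence top edge and corners
print(np.round(proj(f,[[*f2w((22,25)),20],[*f2w((22,110)),20],[*f2w((-55,110)),10],[*f2w((55,110)),10],[*f2w((0,28)),20]])))
E
```

```text
t 8.03 p [471.5 200.7 150.6] F [-0.3  0.7 -3.5] M [0.02 0.03 0.01] w 0.455 q [-0.02  0.62 -0.6   1.98  0.53  0.7  -1.08]
to [471.2 199.2  98. ] dx -0.004 dy 0.044 dz 1.312 roll 0.013 a0 -7.0 tilt [ 0.005  0.003 -1.   ]
[[298. 287.]
 [303. 168.]
 [182. 165.]
 [352. 165.]
 [267. 284.]]
```

View pics/w3.png

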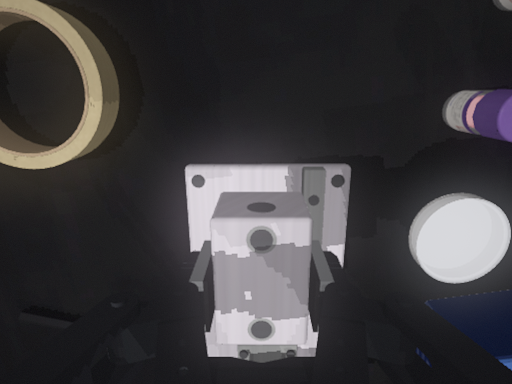

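The wrist view shows the held block (262,270) square to the plate and left of the fence edge (303,168), which agrees with the projection. Lowering it now.

Emit:
send_rows(plan=[{"dx":0,"dy":0.04,"dz":0.5,"roll":0,"hand":-1},{"dx":0,"dy":0.04,"dz":0.9,"roll":0,"hand":-1},{"dx":0,"dy":0.04,"dz":1.2,"roll":0,"hand":-1},{"dx":0,"dy":0.04,"dz":1.32,"roll":0,"hand":-1},{"dx":0,"dy":0.04,"dz":1.36,"roll":0,"hand":-1},{"dx":0,"dy":0.04,"dz":1.38,"roll":0,"hand":-1},{"dx":0,"dy":0.04,"dz":1.38,"roll":0,"hand":-1},{"dx":0,"dy":0.04,"dz":1.38,"roll":0,"hand":-1}])

```text
clock: 9.07
eef_pos: [471.6, 199.4, 95.6]
eef_rot: [0.998, -0.061, 0.003, -0.002]
wrist_force: [0.4, 0.6, -3.5]
grip_width: 0.454
```

Emit:
send_rows(plan=[{"dx":0,"dy":0,"dz":0.02,"roll":0,"hand":-1},{"dx":0,"dy":0,"dz":0.02,"roll":0,"hand":-1}])

```text
clock: 9.32
eef_pos: [471.7, 199.3, 94.8]
eef_rot: [0.998, -0.061, 0.003, -0.002]
wrist_force: [-0.5, 0.4, -1.7]
grip_width: 0.456
```

Emit:
send_rows(plan=[{"dx":0,"dy":0,"dz":0.02,"roll":0,"hand":-1},{"dx":0,"dy":0,"dz":0.02,"roll":0,"hand":-1}])

```text
clock: 9.57
eef_pos: [471.6, 199.3, 93.9]
eef_rot: [0.998, -0.061, 0.002, -0.002]
wrist_force: [-0.0, 0.1, -2.9]
grip_width: 0.457
```

Emit:
send_rows(plan=[{"dx":0,"dy":0,"dz":0.02,"roll":0,"hand":-1},{"dx":0,"dy":0,"dz":0.02,"roll":0,"hand":-1}])

```text
clock: 9.82
eef_pos: [471.6, 199.4, 93.2]
eef_rot: [0.998, -0.061, 0.003, -0.002]
wrist_force: [-0.9, 0.5, 0.2]
grip_width: 0.455
```

Emit:
send_rows(plan=[{"dx":0,"dy":0,"dz":0.015,"roll":0,"hand":-1},{"dx":0,"dy":0,"dz":0.015,"roll":0,"hand":-1}])

```text
clock: 10.07
eef_pos: [471.6, 199.4, 93.2]
eef_rot: [0.998, -0.061, 0.003, -0.001]
wrist_force: [-2.6, -2.0, 7.3]
grip_width: 0.455
```

Contact with the plate is at TCP z=93.2. Stiffness is high, so I ease off and slide toward the fence in small steps.

Emit:
send_rows(plan=[{"dx":0,"dy":0,"dz":0,"roll":0,"hand":-1},{"dx":0.025,"dy":0,"dz":0,"roll":0,"hand":-1},{"dx":0.05,"dy":0,"dz":0,"roll":0,"hand":-1},{"dx":0.075,"dy":0,"dz":0,"roll":0,"hand":-1},{"dx":0.075,"dy":0,"dz":0,"roll":0,"hand":-1}])

```text
clock: 10.7
eef_pos: [474.3, 199.3, 93.2]
eef_rot: [0.998, -0.061, 0.002, -0.001]
wrist_force: [-3.3, 0.4, 3.4]
grip_width: 0.457
```

Emit:
send_rows(plan=[{"dx":0.012,"dy":0,"dz":0,"roll":0,"hand":-1},{"dx":0.025,"dy":0,"dz":0,"roll":0,"hand":-1}])

```text
clock: 10.95
eef_pos: [475.1, 199.2, 93.2]
eef_rot: [0.998, -0.061, 0.002, -0.001]
wrist_force: [-4.1, -0.1, 4.4]
grip_width: 0.457
```

Emit:
send_rows(plan=[{"dx":0.01,"dy":0,"dz":0,"roll":0,"hand":-1},{"dx":0.015,"dy":0,"dz":0,"roll":0,"hand":-1}])

```text
clock: 11.2
eef_pos: [475.7, 199.2, 93.2]
eef_rot: [0.998, -0.061, 0.002, -0.001]
wrist_force: [-4.1, 0.1, 4.2]
grip_width: 0.46
```

Emit:
send_rows(plan=[{"dx":0.01,"dy":0,"dz":0,"roll":0,"hand":-1},{"dx":0.015,"dy":0,"dz":0,"roll":0,"hand":-1}])

```text
clock: 11.45
eef_pos: [476.4, 199.1, 93.2]
eef_rot: [0.998, -0.061, 0.002, -0.002]
wrist_force: [-3.0, 0.9, 3.6]
grip_width: 0.456
```

Emit:
send_rows(plan=[{"dx":0.008,"dy":0,"dz":-0.005,"roll":0,"hand":-1},{"dx":0.015,"dy":0,"dz":-0.005,"roll":0,"hand":-1}])

```text
clock: 11.7
eef_pos: [477.8, 198.7, 93.3]
eef_rot: [0.998, -0.061, 0.003, -0.002]
wrist_force: [-1.2, 0.3, -2.3]
grip_width: 0.454
```

Emit:
send_rows(plan=[{"dx":0.008,"dy":0,"dz":0,"roll":0,"hand":-1},{"dx":0.015,"dy":0,"dz":0,"roll":0,"hand":-1}])

```text
clock: 11.95
eef_pos: [478.0, 198.7, 93.2]
eef_rot: [0.998, -0.061, 0.002, -0.001]
wrist_force: [-2.1, 0.3, 0.8]
grip_width: 0.451
```

Emit:
send_rows(plan=[{"dx":0.008,"dy":0,"dz":0,"roll":0,"hand":-1},{"dx":0.012,"dy":0,"dz":0,"roll":0,"hand":-1}])

```text
clock: 12.2
eef_pos: [478.0, 198.7, 93.2]
eef_rot: [0.998, -0.061, 0.002, -0.001]
wrist_force: [-4.2, 0.6, 2.7]
grip_width: 0.455
```

Emit:
send_rows(plan=[{"dx":0.008,"dy":0,"dz":0,"roll":0,"hand":-1},{"dx":0.01,"dy":0,"dz":0,"roll":0,"hand":-1}])

```text
clock: 12.45
eef_pos: [478.2, 198.7, 93.2]
eef_rot: [0.998, -0.061, 0.002, -0.001]
wrist_force: [-4.4, 0.8, 3.7]
grip_width: 0.454
```

Emit:
send_rows(plan=[{"dx":0.008,"dy":0,"dz":-0.003,"roll":0,"hand":-1},{"dx":0.016,"dy":0,"dz":-0.003,"roll":0,"hand":-1}])

```text
clock: 12.7
eef_pos: [478.2, 198.7, 93.2]
eef_rot: [0.998, -0.061, 0.001, -0.001]
wrist_force: [-6.5, 0.8, 1.7]
grip_width: 0.455
```

Emit:
send_rows(plan=[{"dx":0.01,"dy":0,"dz":-0.003,"roll":0,"hand":-1},{"dx":0.018,"dy":0,"dz":-0.003,"roll":0,"hand":-1}])

```text
clock: 12.95
eef_pos: [478.3, 198.7, 93.2]
eef_rot: [0.998, -0.061, 0.001, -0.001]
wrist_force: [-6.7, 1.5, 3.3]
grip_width: 0.454
```

Fence contact is confirmed: 6.7 N at x=478.3, against 478.2 expected. Now along the fence with a light preload.

Emit:
send_rows(plan=[{"dx":0.006,"dy":0.025,"dz":-0.003,"roll":0,"hand":-1},{"dx":0.006,"dy":0.05,"dz":-0.003,"roll":0,"hand":-1},{"dx":0.006,"dy":0.075,"dz":-0.003,"roll":0,"hand":-1},{"dx":0.006,"dy":0.1,"dz":-0.003,"roll":0,"hand":-1},{"dx":0.006,"dy":0.12,"dz":-0.003,"roll":0,"hand":-1}])

```text
clock: 13.58
eef_pos: [477.8, 195.3, 93.3]
eef_rot: [0.998, -0.06, 0.001, -0.002]
wrist_force: [-4.7, 3.7, -1.8]
grip_width: 0.454
```

Emit:
send_rows(plan=[{"dx":0.006,"dy":0.01,"dz":0,"roll":0,"hand":-1},{"dx":0.006,"dy":0.02,"dz":0,"roll":0,"hand":-1},{"dx":0.006,"dy":0.03,"dz":0,"roll":0,"hand":-1}])

```text
clock: 13.95
eef_pos: [477.8, 195.1, 93.3]
eef_rot: [0.998, -0.06, 0.001, -0.003]
wrist_force: [-4.7, 4.7, -0.6]
grip_width: 0.46
```

Emit:
send_rows(plan=[{"dx":0.006,"dy":0.01,"dz":0,"roll":0,"hand":-1},{"dx":0.006,"dy":0.02,"dz":0,"roll":0,"hand":-1},{"dx":0.006,"dy":0.03,"dz":0,"roll":0,"hand":-1}])

```text
clock: 14.32
eef_pos: [477.8, 194.9, 93.4]
eef_rot: [0.998, -0.06, 0.001, -0.004]
wrist_force: [-5.1, 4.8, -0.0]
grip_width: 0.456
```

Emit:
send_rows(plan=[{"dx":-0.003,"dy":0.015,"dz":-0.004,"roll":0,"hand":-1},{"dx":-0.003,"dy":0.03,"dz":-0.004,"roll":0,"hand":-1},{"dx":-0.003,"dy":0.035,"dz":-0.004,"roll":0,"hand":-1}])

```text
clock: 14.7
eef_pos: [477.6, 193.5, 93.4]
eef_rot: [0.998, -0.06, 0.001, -0.004]
wrist_force: [-3.2, 2.9, -2.3]
grip_width: 0.46
```

```bash
python3 - <<'E'
from h import *
s=st(); rows(s["eef_pos"],-7.1)
f=vision.grab_frame("wrist"); C=cloud(f); ok=f["z_map"]>0
P=C[ok&(C[...,2]>38)&(C[...,2]<52)&(abs(C[...,0]-478)<60)&(abs(C[...,1]-190)<70)&(f["pixels"].min(-1)>110)]
print(len(P),cv2.minAreaRect(P[:,:2].astype(np.float32)),np.percentile(P[:,2],[5,50,95]))
g=vision.grab_frame("scene"); a=cv2.resize(f["pixels"][100:384,130:400],(570,600)); b=cv2.resize(g["pixels"][150:230,255:330],(230,245),interpolation=2)
a[:245,:230]=b; cv2.imwrite("pics/w4.png",a[:,:,::-1])
print(w2f(s["eef_pos"]))
E
```

```text
t 14.70 p [477.6 193.5  93.4] F [-3.2  2.9 -2.3] M [0.57 0.72 0.  ] w 0.460 q [-0.06  0.71 -0.53  1.99  0.62  0.6  -1.12]
to [477.6 193.5  93.4] dx 0.000 dy 0.000 dz 0.000 roll 0.038 a0 -6.9 tilt [ 0.003  0.009 -1.   ]
12341 ((481.6025695800781, 192.2138671875), (60.67702102661133, 59.282588958740234), 83.04273223876953) [43.92242107 45.81759835 46.8161723 ]
[ 2.01324849 75.14931055]
```

View pics/w4.png

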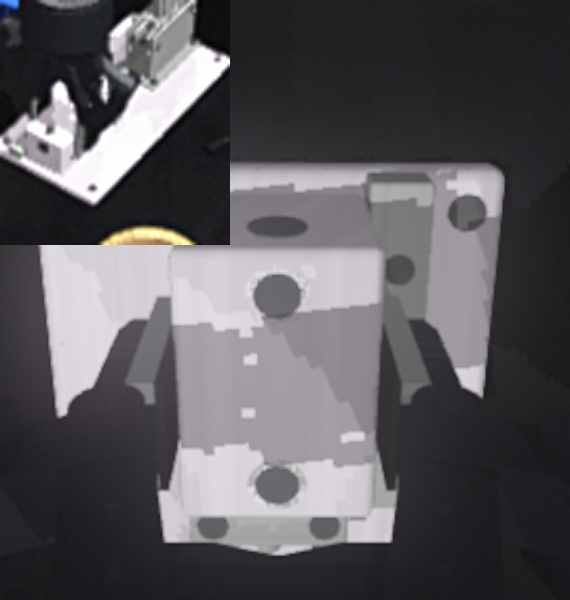

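Not the stop: with less preload it slid on, so that was stick friction. The view shows the block (277,390 in the crop) flush at the fence. Continuing.

Emit:
send_rows(plan=[{"dx":0,"dy":0.015,"dz":-0.002,"roll":0,"hand":-1},{"dx":0,"dy":0.03,"dz":-0.002,"roll":0,"hand":-1},{"dx":0,"dy":0.045,"dz":-0.002,"roll":0,"hand":-1},{"dx":0,"dy":0.06,"dz":-0.002,"roll":0,"hand":-1}])

```text
clock: 15.3
eef_pos: [477.3, 190.9, 93.5]
eef_rot: [0.998, -0.06, 0.001, -0.004]
wrist_force: [-3.3, 2.4, -2.5]
grip_width: 0.458
```

Emit:
send_rows(plan=[{"dx":0,"dy":0.015,"dz":-0.001,"roll":0,"hand":-1},{"dx":0,"dy":0.03,"dz":-0.001,"roll":0,"hand":-1},{"dx":0,"dy":0.045,"dz":-0.001,"roll":0,"hand":-1},{"dx":0,"dy":0.055,"dz":-0.001,"roll":0,"hand":-1}])

```text
clock: 15.8
eef_pos: [477.0, 188.7, 93.5]
eef_rot: [0.998, -0.06, 0.001, -0.004]
wrist_force: [-3.5, 2.6, -2.8]
grip_width: 0.454
```

Emit:
send_rows(plan=[{"dx":0,"dy":0.015,"dz":-0.001,"roll":0,"hand":-1},{"dx":0,"dy":0.03,"dz":-0.001,"roll":0,"hand":-1},{"dx":0,"dy":0.04,"dz":-0.001,"roll":0,"hand":-1}])

```text
clock: 16.18
eef_pos: [476.8, 187.1, 93.5]
eef_rot: [0.998, -0.06, 0.001, -0.004]
wrist_force: [-3.5, 2.7, -3.4]
grip_width: 0.459
```

Emit:
send_rows(plan=[{"dx":0,"dy":0.01,"dz":0.004,"roll":0,"hand":-1},{"dx":0,"dy":0.02,"dz":0.004,"roll":0,"hand":-1},{"dx":0,"dy":0.028,"dz":0.004,"roll":0,"hand":-1}])

```text
clock: 16.55
eef_pos: [476.7, 186.1, 93.4]
eef_rot: [0.998, -0.06, 0.001, -0.004]
wrist_force: [-2.7, 3.6, -1.8]
grip_width: 0.457
```

Emit:
send_rows(plan=[{"dx":0,"dy":0.01,"dz":0.002,"roll":0,"hand":-1},{"dx":0,"dy":0.02,"dz":0.002,"roll":0,"hand":-1},{"dx":0,"dy":0.028,"dz":0.002,"roll":0,"hand":-1}])

```text
clock: 16.92
eef_pos: [476.6, 185.1, 93.4]
eef_rot: [0.998, -0.06, 0.001, -0.004]
wrist_force: [-4.2, 4.1, -2.4]
grip_width: 0.457
```

Emit:
send_rows(plan=[{"dx":0,"dy":0.01,"dz":0.002,"roll":0,"hand":-1},{"dx":0,"dy":0.02,"dz":0.002,"roll":0,"hand":-1},{"dx":0,"dy":0.028,"dz":0.002,"roll":0,"hand":-1}])

```text
clock: 17.3
eef_pos: [476.5, 184.3, 93.4]
eef_rot: [0.998, -0.06, 0.001, -0.005]
wrist_force: [-3.2, 2.7, -1.3]
grip_width: 0.456
```

Emit:
send_rows(plan=[{"dx":0,"dy":0.01,"dz":0.002,"roll":0,"hand":-1},{"dx":0,"dy":0.02,"dz":0.002,"roll":0,"hand":-1},{"dx":0,"dy":0.028,"dz":0.002,"roll":0,"hand":-1}])

```text
clock: 17.68
eef_pos: [476.4, 183.9, 93.5]
eef_rot: [0.998, -0.06, 0.001, -0.005]
wrist_force: [-4.3, 5.0, -2.2]
grip_width: 0.455
```

Emit:
send_rows(plan=[{"dx":0,"dy":0.01,"dz":0.002,"roll":0,"hand":-1},{"dx":0,"dy":0.02,"dz":0.002,"roll":0,"hand":-1},{"dx":0,"dy":0.028,"dz":0.002,"roll":0,"hand":-1}])

```text
clock: 18.05
eef_pos: [476.3, 183.7, 93.6]
eef_rot: [0.998, -0.059, 0.002, -0.006]
wrist_force: [-3.9, 6.2, -2.5]
grip_width: 0.459
```

Emit:
send_rows(plan=[{"dx":0,"dy":0.01,"dz":0.002,"roll":0,"hand":-1},{"dx":0,"dy":0.02,"dz":0.002,"roll":0,"hand":-1},{"dx":0,"dy":0.028,"dz":0.002,"roll":0,"hand":-1}])

```text
clock: 18.42
eef_pos: [476.3, 183.6, 93.6]
eef_rot: [0.998, -0.059, 0.002, -0.007]
wrist_force: [-3.0, 7.2, -2.3]
grip_width: 0.459
```

Emit:
send_rows(plan=[{"dx":0,"dy":0.02,"dz":0.005,"roll":0,"hand":-1},{"dx":0,"dy":0.035,"dz":0.005,"roll":0,"hand":-1},{"dx":0,"dy":0.04,"dz":0.005,"roll":0,"hand":-1}])

```text
clock: 18.8
eef_pos: [476.2, 183.3, 93.7]
eef_rot: [0.998, -0.059, 0.002, -0.008]
wrist_force: [-3.6, 6.6, -2.6]
grip_width: 0.456
```

Emit:
send_rows(plan=[{"dx":0,"dy":0.025,"dz":0.005,"roll":0,"hand":-1},{"dx":0,"dy":0.04,"dz":0.005,"roll":0,"hand":-1},{"dx":0,"dy":0.045,"dz":0.005,"roll":0,"hand":-1}])

```text
clock: 19.18
eef_pos: [476.1, 183.1, 93.7]
eef_rot: [0.998, -0.059, 0.003, -0.01]
wrist_force: [-3.9, 7.5, -1.7]
grip_width: 0.456
```

Emit:
send_rows(plan=[{"dx":0,"dy":0.03,"dz":0.01,"roll":0,"hand":-1},{"dx":0,"dy":0.05,"dz":0.01,"roll":0,"hand":-1},{"dx":0,"dy":0.06,"dz":0.01,"roll":0,"hand":-1},{"dx":0,"dy":0.065,"dz":0.01,"roll":0,"hand":-1}])

```text
clock: 19.68
eef_pos: [476.0, 182.8, 93.8]
eef_rot: [0.998, -0.058, 0.003, -0.012]
wrist_force: [-3.2, 7.8, -0.3]
grip_width: 0.457
```

```bash
python3 - <<'E'
from h import *
s=st(); rows(s["eef_pos"],-7.1)
f=vision.grab_frame("wrist"); C=cloud(f); ok=f["z_map"]>0
fc=w2f(C); b=ok&(C[...,2]>40)&(C[...,2]<54)&(abs(fc[...,0]-2)<16)&(abs(fc[...,1]-64)<28)
A=np.c_[fc[b],np.ones(b.sum())]; print("top plane",np.linalg.lstsq(A,C[b][:,2],rcond=None)[0])
E
```

```text
t 19.68 p [476.  182.8  93.8] F [-3.2  7.8 -0.3] M [ 1.82  0.98 -0.11] w 0.457 q [-0.03  0.71 -0.54  2.01  0.62  0.57 -1.1 ]
to [476.  182.8  93.8] dx 0.000 dy 0.000 dz 0.000 roll 0.073 a0 -6.7 tilt [ 0.008  0.023 -1.   ]
top plane [9.38682670e-04 2.35538822e-02 4.48249072e+01]
```

The block pitched with the tool by 1.35° (its +y end lifted), because pushing from the high grip tips it. I'll relax and let go so it lies flat, then press it home low down from its +y end with closed fingers.

Emit:
send_rows(plan=[{"dx":0,"dy":0.03,"dz":0.01,"roll":0,"hand":-1},{"dx":0,"dy":0.01,"dz":0.01,"roll":0,"hand":-1},{"dx":0,"dy":0,"dz":0.01,"roll":0,"hand":-1},{"dx":0,"dy":0,"dz":0.01,"roll":0,"hand":0.1},{"dx":0,"dy":0,"dz":0,"roll":0,"hand":0.3},{"dx":0,"dy":0,"dz":0,"roll":0,"hand":0.6},{"dx":0,"dy":0,"dz":0,"roll":0,"hand":1},{"dx":0,"dy":0,"dz":0,"roll":0,"hand":1},{"dx":0,"dy":0,"dz":0,"roll":0,"hand":1}])

```text
clock: 20.85
eef_pos: [476.0, 182.8, 93.8]
eef_rot: [0.998, -0.058, 0.003, -0.012]
wrist_force: [-0.5, 0.5, 1.0]
grip_width: 1.0
```

```bash
python3 - <<'E'
from h import *
s=st()
f=vision.grab_frame("wrist"); C=cloud(f); ok=f["z_map"]>0
fc=w2f(C); b=ok&(C[...,2]>40)&(C[...,2]<54)&(abs(fc[...,0]-2)<16)&(abs(fc[...,1]-64)<28)
A=np.c_[fc[b],np.ones(b.sum())]; print("top plane",np.linalg.lstsq(A,C[b][:,2],rcond=None)[0])
e=ok&(C[...,2]>43)&(C[...,2]<49)&(abs(fc[...,0]-2)<15)&(fc[...,1]<112); print("end y",np.percentile(fc[e][:,1],[1,99]))
e=ok&(C[...,2]>43)&(C[...,2]<49)&(abs(fc[...,1]-70)<15)&(abs(fc[...,0]-2)<25); print("x",np.percentile(fc[e][:,0],[1,99]))
# push start: closed tip at y_f 115, x_f 0, tip z 18+
t=np.array([*f2w((0,125)),0]); rows([s["eef_pos"][0],s["eef_pos"][1],150]); rows([*t[:2],150],-7.1); rows([*t[:2],92],-7.1)
E
```

```text
t 20.85 p [476.  182.8  93.8] F [-0.5  0.5  1. ] M [-0.03  0.09 -0.01] w 1.000 q [-0.03  0.71 -0.54  2.01  0.62  0.57 -1.1 ]
top plane [-1.64035094e-03  4.69781481e-04  4.56556775e+01]
end y [36.90320246 94.8587326 ]
x [-16.9453387   21.79161513]
to [476.  182.8 150. ] dx 0.008 dy -0.033 dz -1.404 roll 0.000 a0 -6.7 tilt [ 0.008  0.023 -1.   ]
to [481.8 243.2 150. ] dx -0.025 dy -1.550 dz -1.367 roll 0.074 a0 -6.7 tilt [ 0.008  0.023 -1.   ]
to [481.8 243.2  92. ] dx -0.032 dy -1.516 dz 0.082 roll 0.074 a0 -6.7 tilt [ 0.008  0.023 -1.   ]
```

The block now lies flat (slope 0.0005), with its ends at y_f about 36.9 and 94.9. Moving behind its +y end with the fingers shut.

Emit:
send_rows(plan=[{"dx":0,"dy":-0.03,"dz":-0.7,"roll":0,"hand":1},{"dx":0,"dy":-0.03,"dz":-1.4,"roll":0,"hand":1},{"dx":-0.03,"dy":-0.8,"dz":-1.4,"roll":0.07,"hand":-1},{"dx":-0.05,"dy":-1.55,"dz":-1.37,"roll":0.07,"hand":-1},{"dx":-0.05,"dy":-1.55,"dz":-1.37,"roll":0.07,"hand":-1},{"dx":-0.05,"dy":-1.55,"dz":-1.37,"roll":0.07,"hand":-1},{"dx":-0.05,"dy":-1.55,"dz":-1.37,"roll":0.07,"hand":-1},{"dx":-0.05,"dy":-1.53,"dz":-0.6,"roll":0.07,"hand":-1},{"dx":-0.05,"dy":-1.52,"dz":0,"roll":0.07,"hand":-1},{"dx":-0.05,"dy":-1.52,"dz":0.07,"roll":0.07,"hand":-1},{"dx":-0.05,"dy":-1.52,"dz":0.07,"roll":0.07,"hand":-1}])

```text
clock: 22.28
eef_pos: [481.3, 243.3, 92.9]
eef_rot: [0.998, -0.062, 0.003, -0.012]
wrist_force: [0.4, 0.6, -0.2]
grip_width: -0.0
```

```bash
python3 - <<'E'
from h import *
s=st(); print(w2f(s["eef_pos"])); rows([*f2w((-1,109)),92],-7.1)
f=vision.grab_frame("wrist"); save(f,"w5.png")
E
```

```text
t 22.27 p [481.3 243.3  92.9] F [ 0.4  0.6 -0.2] M [-0.01 -0.03 -0.05] w -0.000 q [-0.13  0.74 -0.54  1.93  0.61  0.62 -1.18]
[ -0.45353726 125.00669912]
to [478.8 227.5  92. ] dx -0.014 dy 0.401 dz 0.014 roll -0.001 a0 -7.1 tilt [ 0.008  0.023 -1.   ]
```

View pics/w5.png

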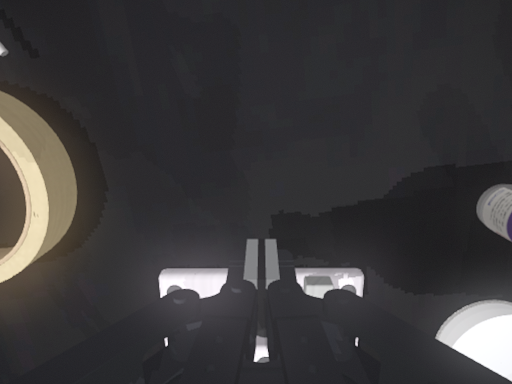

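The shut fingers (262,260) are behind the plate's +y edge, clear of the fence (320,285). Advancing gently.

Emit:
send_rows(plan=[{"dx":0,"dy":0.1,"dz":0,"roll":0,"hand":-1},{"dx":0,"dy":0.2,"dz":0,"roll":0,"hand":-1},{"dx":0,"dy":0.3,"dz":0,"roll":0,"hand":-1},{"dx":0,"dy":0.35,"dz":0,"roll":0,"hand":-1},{"dx":0,"dy":0.38,"dz":0,"roll":0,"hand":-1},{"dx":0,"dy":0.38,"dz":0,"roll":0,"hand":-1}])

```text
clock: 23.08
eef_pos: [479.6, 228.4, 92.9]
eef_rot: [0.998, -0.062, 0.004, -0.012]
wrist_force: [0.2, 0.8, -0.3]
grip_width: -0.0
```

Emit:
send_rows(plan=[{"dx":0,"dy":0.015,"dz":0,"roll":0,"hand":-1},{"dx":0,"dy":0.03,"dz":0,"roll":0,"hand":-1},{"dx":0,"dy":0.04,"dz":0,"roll":0,"hand":-1}])

```text
clock: 23.45
eef_pos: [479.4, 226.9, 92.9]
eef_rot: [0.998, -0.062, 0.004, -0.012]
wrist_force: [-0.5, 0.4, -0.1]
grip_width: -0.0
```

Emit:
send_rows(plan=[{"dx":0,"dy":0.015,"dz":0,"roll":0,"hand":-1},{"dx":0,"dy":0.03,"dz":0,"roll":0,"hand":-1},{"dx":0,"dy":0.04,"dz":0,"roll":0,"hand":-1}])

```text
clock: 23.82
eef_pos: [479.2, 225.2, 92.8]
eef_rot: [0.998, -0.062, 0.004, -0.012]
wrist_force: [-0.5, -0.6, -0.2]
grip_width: 0.0
```

Emit:
send_rows(plan=[{"dx":0,"dy":0.015,"dz":0,"roll":0,"hand":-1},{"dx":0,"dy":0.03,"dz":0,"roll":0,"hand":-1},{"dx":0,"dy":0.03,"dz":0,"roll":0,"hand":-1}])

```text
clock: 24.2
eef_pos: [479.1, 224.4, 92.9]
eef_rot: [0.998, -0.062, 0.004, -0.012]
wrist_force: [0.0, 1.2, -0.8]
grip_width: -0.002
```

Emit:
send_rows(plan=[{"dx":0,"dy":0.015,"dz":0,"roll":0,"hand":-1},{"dx":0,"dy":0.03,"dz":0,"roll":0,"hand":-1},{"dx":0,"dy":0.03,"dz":0,"roll":0,"hand":-1}])

```text
clock: 24.58
eef_pos: [479.1, 224.0, 93.1]
eef_rot: [0.998, -0.062, 0.004, -0.013]
wrist_force: [-0.5, 3.9, 0.6]
grip_width: -0.005
```

Emit:
send_rows(plan=[{"dx":0,"dy":0.015,"dz":0,"roll":0,"hand":-1},{"dx":0,"dy":0.03,"dz":0,"roll":0,"hand":-1},{"dx":0,"dy":0.03,"dz":0,"roll":0,"hand":-1}])

```text
clock: 24.95
eef_pos: [479.2, 223.7, 93.4]
eef_rot: [0.998, -0.061, 0.004, -0.014]
wrist_force: [-0.2, 6.3, 1.7]
grip_width: 0.004
```

Emit:
send_rows(plan=[{"dx":0,"dy":0.015,"dz":0,"roll":0,"hand":-1},{"dx":0,"dy":0.03,"dz":0,"roll":0,"hand":-1},{"dx":0,"dy":0.03,"dz":0,"roll":0,"hand":-1}])

```text
clock: 25.32
eef_pos: [479.2, 223.5, 93.7]
eef_rot: [0.998, -0.061, 0.005, -0.015]
wrist_force: [-0.4, 6.1, 1.6]
grip_width: -0.0
```

Emit:
send_rows(plan=[{"dx":0,"dy":0.03,"dz":0.005,"roll":0,"hand":-1},{"dx":0,"dy":0.04,"dz":0.005,"roll":0,"hand":-1},{"dx":0,"dy":0.05,"dz":0.005,"roll":0,"hand":-1}])

```text
clock: 25.7
eef_pos: [479.1, 223.2, 93.9]
eef_rot: [0.998, -0.061, 0.005, -0.016]
wrist_force: [0.3, 8.6, 1.6]
grip_width: 0.001
```

Emit:
send_rows(plan=[{"dx":0,"dy":0.045,"dz":0.005,"roll":0,"hand":-1},{"dx":0,"dy":0.055,"dz":0.005,"roll":0,"hand":-1}])

```text
clock: 25.95
eef_pos: [479.0, 222.9, 94.2]
eef_rot: [0.998, -0.06, 0.006, -0.018]
wrist_force: [0.6, 7.6, 2.2]
grip_width: 0.001
```

Emit:
send_rows(plan=[{"dx":0,"dy":0.05,"dz":0.005,"roll":0,"hand":-1},{"dx":0,"dy":0.06,"dz":0.005,"roll":0,"hand":-1}])

```text
clock: 26.2
eef_pos: [478.9, 222.6, 94.5]
eef_rot: [0.998, -0.059, 0.006, -0.02]
wrist_force: [-0.2, 8.8, 1.6]
grip_width: 0.002
```

Emit:
send_rows(plan=[{"dx":0,"dy":0.05,"dz":0.005,"roll":0,"hand":-1},{"dx":0,"dy":0.065,"dz":0.005,"roll":0,"hand":-1},{"dx":0,"dy":0.075,"dz":0.005,"roll":0,"hand":-1},{"dx":0,"dy":0.075,"dz":0.005,"roll":0,"hand":-1},{"dx":0,"dy":0.075,"dz":0.005,"roll":0,"hand":-1}])

```text
clock: 26.82
eef_pos: [478.8, 222.2, 94.9]
eef_rot: [0.998, -0.059, 0.007, -0.022]
wrist_force: [-0.4, 8.5, 2.4]
grip_width: -0.003
```

```bash
python3 - <<'E'
from h import *
s=st(); f=vision.grab_frame("wrist"); C=cloud(f); ok=f["z_map"]>0; fc=w2f(C)
s=st()
E
```

```text
t 26.82 p [478.8 222.2  94.9] F [-0.4  8.5  2.4] M [ 1.8   0.05 -0.06] w -0.003 q [-0.08  0.72 -0.55  1.97  0.62  0.58 -1.15]
t 26.88 p [478.8 222.1  94.9] F [-0.3  8.9  3.5] M [1.86 0.08 0.  ] w 0.000 q [-0.08  0.72 -0.55  1.97  0.62  0.58 -1.15]
```

Emit:
send_rows(plan=[{"dx":0,"dy":0.065,"dz":0.015,"roll":0,"hand":-1},{"dx":0,"dy":0.085,"dz":0.015,"roll":0,"hand":-1},{"dx":0,"dy":0.1,"dz":0.015,"roll":0,"hand":-1}])

```text
clock: 27.25
eef_pos: [478.7, 221.7, 95.2]
eef_rot: [0.998, -0.057, 0.008, -0.025]
wrist_force: [-0.4, 11.8, 2.7]
grip_width: -0.0
```

Emit:
send_rows(plan=[{"dx":0,"dy":0.09,"dz":0.015,"roll":0,"hand":-1},{"dx":0,"dy":0.1,"dz":0.015,"roll":0,"hand":-1}])

```text
clock: 27.5
eef_pos: [478.6, 221.2, 95.4]
eef_rot: [0.998, -0.056, 0.009, -0.029]
wrist_force: [0.4, 11.8, 3.0]
grip_width: -0.002
```

Emit:
send_rows(plan=[{"dx":0,"dy":0.085,"dz":0.01,"roll":0,"hand":-1},{"dx":0,"dy":0.085,"dz":0.01,"roll":0,"hand":-1},{"dx":0,"dy":0.085,"dz":0.01,"roll":0,"hand":-1},{"dx":0,"dy":0.085,"dz":0.01,"roll":0,"hand":-1}])

```text
clock: 28.0
eef_pos: [478.4, 220.9, 95.7]
eef_rot: [0.998, -0.055, 0.01, -0.031]
wrist_force: [-0.4, 10.8, 2.1]
grip_width: 0.002
```

Emit:
send_rows(plan=[{"dx":0,"dy":0.04,"dz":0,"roll":0,"hand":-1},{"dx":0,"dy":-0.1,"dz":0,"roll":0,"hand":-1},{"dx":0,"dy":-0.5,"dz":0,"roll":0,"hand":-1},{"dx":0,"dy":-1,"dz":-0.5,"roll":0,"hand":-1},{"dx":0,"dy":-1.2,"dz":-2,"roll":0,"hand":-1},{"dx":0,"dy":-1.2,"dz":-3.5,"roll":0,"hand":-1},{"dx":0,"dy":-1.2,"dz":-3.5,"roll":0,"hand":-1}])

```text
clock: 28.88
eef_pos: [482.3, 261.6, 242.8]
eef_rot: [0.998, -0.056, 0.013, -0.033]
wrist_force: [0.2, -1.0, -0.3]
grip_width: 0.005
```

```bash
python3 - <<'E'
from h import *
s=st(); f=vision.grab_frame("wrist"); C=cloud(f); ok=f["z_map"]>0; fc=w2f(C)
b=ok&(C[...,2]>42)&(C[...,2]<50)&(abs(fc[...,0]-2)<28)&(abs(fc[...,1]-64)<40)&(f["pixels"].min(-1)>90)
print(b.sum(),w2f(np.array(cv2.minAreaRect(C[b][:,:2].astype(np.float32))[0])),cv2.minAreaRect(C[b][:,:2].astype(np.float32)))
pl=ok&(C[...,2]>17)&(C[...,2]<22)&(fc[...,1]>60)&(fc[...,1]<112)&(abs(fc[...,0])<60)
print("fence",np.percentile(fc[pl],[2,98],axis=0))
a=f["pixels"]; save(f,"w6.png")
rows(s["eef_pos"],-7.1)
E
```

```text
t 28.88 p [482.3 261.6 242.8] F [ 0.2 -1.  -0.3] M [-0.09 -0.02 -0.02] w 0.005 q [ 0.    0.53 -0.73  1.87  0.42  0.84 -1.04]
2 [ 3.57423769 95.13989881] ((481.60626220703125, 213.1685791015625), (32.024314880371094, 0.0), 174.29383850097656)
fence [[-14.11926093  78.11394438]
 [ 36.48555827 108.8916509 ]]
to [482.3 261.6 242.8] dx 0.023 dy -0.035 dz -0.061 roll 0.113 a0 -6.4 tilt [ 0.026  0.062 -0.998]
```

View pics/w6.png

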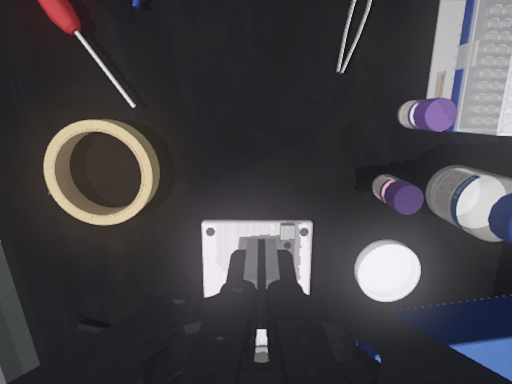

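The vials (390-440,110-195), dish (387,270), tape and driver are where they were. The fingers hide the block, so I'll check it from the top camera and plan the handle arc, including a clearance check.

```bash
cat >> h.py <<'E'
def arc(q,r=100,gap=0,tip=72,half=10):
    "TCP for closed-finger lower corner touching handle at joint q"
    from scipy.spatial.transform import Rotation as Ro
    R=Ro.from_quat(ctrl.observe()["eef_rot"]).as_matrix(); th=np.radians(62)-q
    y=-100-r*np.cos(th)+(8+gap)*np.sin(th)+half; z=56+r*np.sin(th)+(8+gap)*np.cos(th)
    return np.r_[f2w((0,y)),z]-R[:,2]*tip
E
python3 - <<'E'
from h import *
for n in("top","scene"):
  f=vision.grab_frame(n); C=cloud(f); ok=f["z_map"]>0; fc=w2f(C)
  if n=="top": fc=fc
  b=ok&(C[...,2]>40)&(C[...,2]<50)&(abs(fc[...,0]-2)<32)&(abs(fc[...,1]-64)<45)
  if b.sum()>20:
    r=cv2.minAreaRect(C[b][:,:2].astype(np.float32)); print(n,b.sum(),w2f(np.array(r[0])),r)
  print(n,[(r["confidence"],np.round(w2f(onplane(f,*(np.array(r["xy"])*[512,384]),10)),1)) for r in vision.place_of(f,"block")])
  m=ok&(C[...,0]>385)&(C[...,0]<500)&(C[...,1]<-25)&(C[...,1]>-150)&(C[...,2]>40)
  P=C[m]; print("near end",len(P), [ (x,int(P[(P[:,0]>=x)&(P[:,0]<x+15)][:,2].max(initial=0))) for x in range(385,500,15)])
  h=ok&(C[...,2]>80)&(C[...,2]<175)&(abs(fc[...,0])<15)&(fc[...,1]<-105)&(fc[...,1]>-190); Q=np.c_[fc[h],C[h][:,2]]
  print("handle pts",len(Q),np.round(Q.mean(0),1) if len(Q) else "", np.round(np.degrees(np.arctan2((Q[:,2]-56),-(Q[:,1]+100))).mean(),1) if len(Q) else "")
s=ctrl.observe()
a=arc(0,gap=12); print("pre",a)
rows([s["eef_pos"][0],s["eef_pos"][1],400],-7.1); rows([*a[:2],400],-7.1); rows(a+[0,0,60],-7.1)
E
```

```text
top [(0.77, array([-170.9,  462. ])), (0.46, array([ -4.8, 386.1]))]
near end 120 [(385, 58), (400, 57), (415, 53), (430, 169), (445, 169), (460, 0), (475, 0), (490, 0)]
handle pts 164 [   0.4 -136.6  137.1] 66.1
scene 248 [-1.82366324 68.9082065 ] ((473.0074768066406, 187.8052215576172), (61.89775466918945, 41.105838775634766), 84.02098083496094)
scene [(0.76, array([ -8.9, 386.6])), (0.73, array([-0.4, 61. ])), (0.65, array([-180.9,  466. ]))]
near end 121 [(385, 57), (400, 55), (415, 0), (430, 164), (445, 164), (460, 0), (475, 0), (490, 0)]
handle pts 196 [  -4.5 -130.7  125.4] 66.6
pre [450.09409434  -3.46955877 225.54104302]
to [479.7 259.4 400. ] dx 0.055 dy -0.251 dz -4.068 roll 0.120 a0 -6.4 tilt [ 0.02   0.06  -0.998]
to [450.1  -3.5 400. ] dx 0.050 dy 6.351 dz -4.475 roll 0.120 a0 -6.4 tilt [ 0.02   0.06  -0.998]
to [450.1  -3.5 285.5] dx 0.011 dy 6.527 dz -1.619 roll 0.120 a0 -6.4 tilt [ 0.02   0.06  -0.998]
```

The seated block's centre, corrected for scene-camera bias, is about (2,66) in the fixture frame. The handle is at x_f≈0 and open, and the zone is clear. Moving above the handle.

Emit:
send_rows(plan=[{"dx":0,"dy":-0.1,"dz":-1.2,"roll":0,"hand":-1},{"dx":0,"dy":0.5,"dz":-2.5,"roll":0,"hand":-1},{"dx":0,"dy":2,"dz":-2.6,"roll":0.1,"hand":-1},{"dx":0,"dy":3.5,"dz":-2.6,"roll":0.1,"hand":-1},{"dx":0,"dy":5,"dz":-2.6,"roll":0.1,"hand":-1},{"dx":0,"dy":6.1,"dz":-2.3,"roll":0.1,"hand":-1},{"dx":0.01,"dy":6.53,"dz":-1.62,"roll":0.12,"hand":-1},{"dx":0.01,"dy":6.53,"dz":-1.62,"roll":0.12,"hand":-1},{"dx":0.01,"dy":6.53,"dz":-1.62,"roll":0.12,"hand":-1}])

```text
clock: 30.25
eef_pos: [450.3, -2.3, 285.9]
eef_rot: [0.998, -0.061, 0.008, -0.031]
wrist_force: [0.4, 1.2, -0.9]
grip_width: -0.001
```

```bash
python3 - <<'E'
from h import *
st()
for q,g in((0,12),(0,3),(.1,0),(.2,0),(.3,0),(.4,0),(.5,0),(.6,0),(.7,0),(.8,0),(.9,0),(.95,0)): rows(arc(q,gap=g),-7.1)
f=vision.grab_frame("top"); C=cloud(f); ok=f["z_map"]>0; fc=w2f(C)
b=ok&(C[...,2]>40)&(C[...,2]<50)&(abs(fc[...,0]-2)<32)&(abs(fc[...,1]-64)<45)
r=cv2.minAreaRect(C[b][:,:2].astype(np.float32)); print(b.sum(),w2f(np.array(r[0])),r)
g=vision.grab_frame("scene"); 
cv2.imwrite("pics/e.png",np.hstack([cv2.resize(f["pixels"][160:240,270:400],(455,280),interpolation=2),cv2.resize(g["pixels"][90:220,240:345],(300,371),interpolation=2)[:280]])[:,:,::-1])
E
```

```text
t 30.25 p [450.3  -2.3 285.9] F [ 0.4  1.2 -0.9] M [-0.04 -0.01  0.04] w -0.001 q [ 0.6   0.3  -0.76  2.04  0.2   0.86 -0.39]
to [450.1  -3.5 225.5] dx -0.019 dy 0.126 dz 1.504 roll 0.015 a0 -7.0 tilt [ 0.02   0.061 -0.998]
to [449.1 -11.4 221.3] dx -0.021 dy 0.331 dz 1.597 roll 0.015 a0 -7.0 tilt [ 0.02   0.061 -0.998]
to [447.7 -23.  215.5] dx -0.023 dy 0.631 dz 1.725 roll 0.015 a0 -7.0 tilt [ 0.02   0.061 -0.998]
to [446.6 -31.4 210.1] dx -0.025 dy 0.851 dz 1.844 roll 0.015 a0 -7.0 tilt [ 0.02   0.061 -0.998]
to [445.7 -39.3 204. ] dx -0.027 dy 1.059 dz 1.985 roll 0.015 a0 -7.0 tilt [ 0.02   0.061 -0.998]
to [444.8 -46.5 197.1] dx -0.030 dy 1.251 dz 2.146 roll 0.015 a0 -7.0 tilt [ 0.02   0.061 -0.998]
to [444.  -53.  189.5] dx -0.032 dy 1.427 dz 2.325 roll 0.015 a0 -7.0 tilt [ 0.02   0.061 -0.998]
to [443.2 -58.7 181.3] dx -0.035 dy 1.583 dz 2.520 roll 0.015 a0 -7.0 tilt [ 0.02   0.061 -0.998]
to [442.6 -63.6 172.6] dx -0.038 dy 1.719 dz 2.731 roll 0.015 a0 -7.0 tilt [ 0.02   0.061 -0.998]
to [442.1 -67.6 163.4] dx -0.041 dy 1.834 dz 2.954 roll 0.015 a0 -7.0 tilt [ 0.02   0.061 -0.998]
to [441.8 -70.6 153.8] dx -0.044 dy 1.926 dz 3.187 roll 0.015 a0 -7.0 tilt [ 0.02   0.061 -0.998]
to [441.6 -71.8 149. ] dx -0.046 dy 1.963 dz 3.307 roll 0.015 a0 -7.0 tilt [ 0.02   0.061 -0.998]
313 [ 2.0736937  65.22359496] ((476.4195251464844, 183.66714477539062), (60.378055572509766, 39.90818786621094), 83.46282958984375)
```

View pics/e.png

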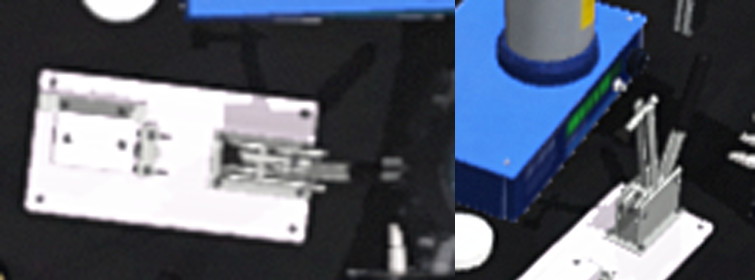

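The block shows seated against fence and stop (crop left, (100,140)), centre (2.1,65.2), and the handle is open. Going down behind the grip.

Emit:
send_rows(plan=[{"dx":-0.02,"dy":0.1,"dz":0.8,"roll":0,"hand":-1},{"dx":-0.02,"dy":0.12,"dz":1.4,"roll":0,"hand":-1},{"dx":-0.02,"dy":0.13,"dz":1.5,"roll":0,"hand":-1},{"dx":-0.02,"dy":0.23,"dz":1.55,"roll":0,"hand":-1},{"dx":-0.02,"dy":0.33,"dz":1.6,"roll":0,"hand":-1},{"dx":-0.02,"dy":0.43,"dz":1.64,"roll":0,"hand":-1},{"dx":-0.02,"dy":0.53,"dz":1.68,"roll":0,"hand":-1},{"dx":-0.02,"dy":0.63,"dz":1.73,"roll":0,"hand":-1}])

```text
clock: 31.35
eef_pos: [448.6, -23.1, 216.0]
eef_rot: [0.998, -0.061, 0.009, -0.031]
wrist_force: [-0.0, 1.0, 2.6]
grip_width: -0.001
```

```bash
python3 - <<'E'
from h import *
st()
for q in(.2,.3,.4,.5,.6,.65): rows(arc(q),-7.1)
f=vision.grab_frame("top"); g=vision.grab_frame("scene")
for f in(f,g): print([(round(r["confidence"],2),np.round(np.array(r["xy"])*[512,384],1)) for r in vision.place_of(f,"grip_end")+vision.place_of(f,"clamp_foot")])
E
```

```text
t 31.35 p [448.6 -23.1 216. ] F [-0.   1.   2.6] M [ 0.26 -0.04  0.  ] w -0.001 q [ 0.57  0.41 -0.69  2.1   0.31  0.71 -0.44]
to [446.5 -31.4 210.1] dx -0.031 dy 0.221 dz 0.132 roll 0.020 a0 -7.0 tilt [ 0.023  0.06  -0.998]
to [445.5 -39.2 204. ] dx -0.034 dy 0.428 dz 0.273 roll 0.020 a0 -7.0 tilt [ 0.023  0.06  -0.998]
to [444.6 -46.5 197.1] dx -0.037 dy 0.621 dz 0.433 roll 0.020 a0 -7.0 tilt [ 0.023  0.06  -0.998]
to [443.8 -53.  189.5] dx -0.040 dy 0.796 dz 0.613 roll 0.020 a0 -7.0 tilt [ 0.023  0.06  -0.998]
to [443.1 -58.7 181.3] dx -0.044 dy 0.952 dz 0.808 roll 0.020 a0 -7.0 tilt [ 0.023  0.06  -0.998]
to [442.7 -61.2 177. ] dx -0.045 dy 1.023 dz 0.912 roll 0.020 a0 -7.0 tilt [ 0.023  0.06  -0.998]
[(0.49, array([391. , 210.5])), (0.5, array([326.9, 202.9]))]
[(0.46, array([294.1, 142. ])), (0.17, array([203.7, 209.8]))]
```

Contact force is about 2.8 N, which matches handle friction. Following the arc to about 0.65.

Emit:
send_rows(plan=[{"dx":-0.03,"dy":0.11,"dz":0.06,"roll":0,"hand":-1},{"dx":-0.03,"dy":0.22,"dz":0.13,"roll":0,"hand":-1},{"dx":-0.03,"dy":0.33,"dz":0.2,"roll":0,"hand":-1},{"dx":-0.03,"dy":0.43,"dz":0.27,"roll":0,"hand":-1},{"dx":-0.04,"dy":0.53,"dz":0.35,"roll":0,"hand":-1},{"dx":-0.04,"dy":0.62,"dz":0.43,"roll":0,"hand":-1},{"dx":-0.04,"dy":0.71,"dz":0.52,"roll":0,"hand":-1},{"dx":-0.04,"dy":0.8,"dz":0.61,"roll":0,"hand":-1},{"dx":-0.04,"dy":0.88,"dz":0.71,"roll":0,"hand":-1},{"dx":-0.04,"dy":0.95,"dz":0.81,"roll":0,"hand":-1},{"dx":-0.04,"dy":1.02,"dz":0.91,"roll":0,"hand":-1}])

```text
clock: 33.02
eef_pos: [441.9, -61.3, 176.2]
eef_rot: [0.998, -0.061, 0.008, -0.031]
wrist_force: [-0.6, 0.1, 0.9]
grip_width: -0.002
```

```bash
python3 - <<'E'
from h import *
st()
for q in(.7,.75,.8,.85,.9,.95): rows(arc(q),-7.1)
E
```

```text
t 33.02 p [441.9 -61.3 176.2] F [-0.6  0.1  0.9] M [0.01 0.12 0.07] w -0.002 q [ 0.6   0.48 -0.64  2.13  0.38  0.63 -0.41]
to [442.6 -63.5 172.6] dx 0.025 dy 0.059 dz 0.089 roll 0.019 a0 -7.0 tilt [ 0.02   0.06  -0.998]
to [442.4 -65.6 168. ] dx 0.023 dy 0.119 dz 0.199 roll 0.019 a0 -7.0 tilt [ 0.02   0.06  -0.998]
to [442.1 -67.5 163.4] dx 0.022 dy 0.173 dz 0.312 roll 0.019 a0 -7.0 tilt [ 0.02   0.06  -0.998]
to [441.9 -69.2 158.6] dx 0.020 dy 0.222 dz 0.427 roll 0.019 a0 -7.0 tilt [ 0.02   0.06  -0.998]
to [441.8 -70.6 153.8] dx 0.018 dy 0.265 dz 0.545 roll 0.019 a0 -7.0 tilt [ 0.02   0.06  -0.998]
to [441.6 -71.7 149. ] dx 0.017 dy 0.302 dz 0.665 roll 0.019 a0 -7.0 tilt [ 0.02   0.06  -0.998]
```

Emit:
send_rows(plan=[{"dx":0.02,"dy":0.06,"dz":0.09,"roll":0,"hand":-1},{"dx":0.02,"dy":0.09,"dz":0.145,"roll":0,"hand":-1},{"dx":0.02,"dy":0.12,"dz":0.2,"roll":0,"hand":-1},{"dx":0.02,"dy":0.145,"dz":0.255,"roll":0,"hand":-1},{"dx":0.02,"dy":0.17,"dz":0.31,"roll":0,"hand":-1}])

```text
clock: 33.65
eef_pos: [441.9, -67.2, 163.6]
eef_rot: [0.998, -0.061, 0.008, -0.03]
wrist_force: [-3.1, 0.9, 7.9]
grip_width: -0.004
```

```bash
python3 - <<'E'
from h import *
st()
for q in(.85,.9,.95,.98): rows(arc(q),-7.1)
E
```

```text
t 33.65 p [441.9 -67.2 163.6] F [-3.1  0.9  7.9] M [0.25 0.73 0.05] w -0.004 q [ 0.6   0.51 -0.62  2.14  0.4   0.6  -0.41]
to [442.  -69.2 158.6] dx 0.007 dy 0.055 dz 0.120 roll 0.023 a0 -7.0 tilt [ 0.019  0.06  -0.998]
to [441.8 -70.6 153.8] dx 0.005 dy 0.097 dz 0.238 roll 0.023 a0 -7.0 tilt [ 0.019  0.06  -0.998]
to [441.7 -71.7 149. ] dx 0.004 dy 0.134 dz 0.358 roll 0.023 a0 -7.0 tilt [ 0.019  0.06  -0.998]
to [441.6 -72.3 146. ] dx 0.003 dy 0.154 dz 0.431 roll 0.023 a0 -7.0 tilt [ 0.019  0.06  -0.998]
```

Emit:
send_rows(plan=[{"dx":0.02,"dy":0.03,"dz":0.06,"roll":0,"hand":-1},{"dx":0.03,"dy":0.055,"dz":0.12,"roll":0,"hand":-1},{"dx":0.03,"dy":0.08,"dz":0.18,"roll":0,"hand":-1},{"dx":0.03,"dy":0.1,"dz":0.24,"roll":0,"hand":-1}])

```text
clock: 34.15
eef_pos: [442.5, -70.7, 153.6]
eef_rot: [0.998, -0.06, 0.008, -0.03]
wrist_force: [-0.8, 1.1, 1.9]
grip_width: 0.001
```

Emit:
send_rows(plan=[{"dx":0,"dy":0.015,"dz":0.06,"roll":0,"hand":-1},{"dx":0,"dy":0.03,"dz":0.1,"roll":0,"hand":-1}])

```text
clock: 34.4
eef_pos: [442.9, -71.9, 149.4]
eef_rot: [0.998, -0.061, 0.008, -0.03]
wrist_force: [-0.8, 0.2, 0.2]
grip_width: -0.002
```

```bash
python3 - <<'E'
from h import *
st()
for q in(.95,.98,1): rows(arc(q),-7.1)
f=vision.grab_frame("scene")
cv2.imwrite("pics/g.png",cv2.resize(f["pixels"][100:220,240:345],(525,600),interpolation=2)[:,:,::-1])
E
```

```text
t 34.40 p [442.9 -71.9 149.4] F [-0.8  0.2  0.2] M [-0.02  0.05 -0.02] w -0.002 q [ 0.59  0.53 -0.59  2.14  0.43  0.57 -0.42]
to [441.6 -71.7 149. ] dx -0.032 dy -0.001 dz 0.011 roll 0.022 a0 -7.0 tilt [ 0.02   0.06  -0.998]
to [441.6 -72.3 146. ] dx -0.033 dy 0.019 dz 0.084 roll 0.022 a0 -7.0 tilt [ 0.02   0.06  -0.998]
to [441.5 -72.6 144. ] dx -0.033 dy 0.030 dz 0.132 roll 0.022 a0 -7.0 tilt [ 0.02   0.06  -0.998]
```

View pics/g.png

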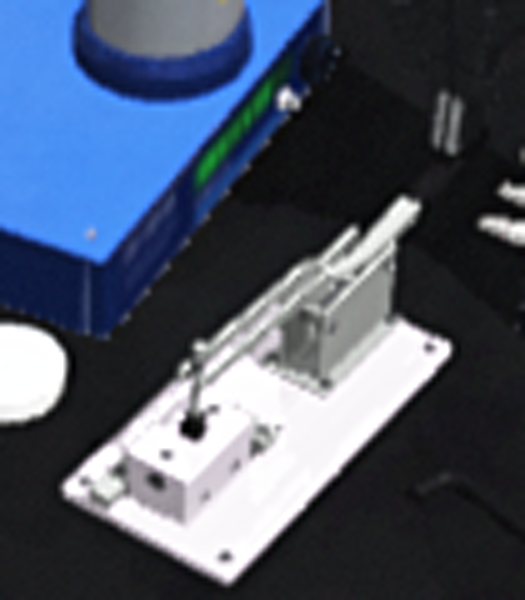

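The foot (192,425) is down on the block and the force has vanished, so the handle has snapped ahead of the finger. I'll feel for its stop gently to confirm the lock.

Emit:
send_rows(plan=[{"dx":0,"dy":0.02,"dz":0.04,"roll":0,"hand":-1},{"dx":0,"dy":0.02,"dz":0.07,"roll":0,"hand":-1},{"dx":0,"dy":0.02,"dz":0.07,"roll":0,"hand":-1}])

```text
clock: 34.83
eef_pos: [442.7, -72.6, 146.4]
eef_rot: [0.998, -0.061, 0.008, -0.03]
wrist_force: [-0.6, -0.0, 0.6]
grip_width: 0.004
```

Emit:
send_rows(plan=[{"dx":0,"dy":0,"dz":0.015,"roll":0,"hand":-1},{"dx":0,"dy":0,"dz":0.03,"roll":0,"hand":-1},{"dx":0,"dy":0,"dz":0.03,"roll":0,"hand":-1}])

```text
clock: 35.2
eef_pos: [442.8, -72.5, 145.2]
eef_rot: [0.998, -0.061, 0.008, -0.03]
wrist_force: [0.4, -0.5, 0.9]
grip_width: 0.006
```

Emit:
send_rows(plan=[{"dx":0,"dy":0,"dz":0.015,"roll":0,"hand":-1},{"dx":0,"dy":0,"dz":0.03,"roll":0,"hand":-1},{"dx":0,"dy":0,"dz":0.03,"roll":0,"hand":-1}])

```text
clock: 35.58
eef_pos: [442.9, -72.4, 144.6]
eef_rot: [0.998, -0.061, 0.008, -0.03]
wrist_force: [-3.8, -0.4, 12.0]
grip_width: -0.0
```

A firm stop at z=144.6 (12 N) against 144.0 predicted for 1.00 rad, so it is locked. Retreating straight up and checking.

Emit:
send_rows(plan=[{"dx":0,"dy":0,"dz":-0.3,"roll":0,"hand":-1},{"dx":0,"dy":0,"dz":-1.5,"roll":0,"hand":-1},{"dx":0,"dy":0,"dz":-3,"roll":0,"hand":-1},{"dx":0,"dy":0,"dz":-4.5,"roll":0,"hand":-1},{"dx":0,"dy":1,"dz":-5.5,"roll":0,"hand":-1},{"dx":0,"dy":2.3,"dz":-6,"roll":0,"hand":-1},{"dx":0,"dy":3.5,"dz":-6,"roll":0,"hand":-1},{"dx":0,"dy":4,"dz":-6,"roll":0,"hand":-1},{"dx":0,"dy":4,"dz":-6,"roll":0,"hand":-1}])

```text
clock: 36.7
eef_pos: [418.6, -245.6, 374.2]
eef_rot: [0.998, -0.061, 0.008, -0.03]
wrist_force: [-0.1, 1.3, -0.4]
grip_width: 0.0
```

```bash
python3 - <<'E'
from h import *
st()
f=vision.grab_frame("top"); g=vision.grab_frame("scene")
for n,f2 in(("top",f),("scene",g)):
  C=cloud(f2); ok=f2["z_map"]>0; fc=w2f(C)
  b=ok&(C[...,2]>40)&(C[...,2]<50)&(abs(fc[...,0]-2)<32)&(abs(fc[...,1]-64)<45)&(f2["pixels"].min(-1)>100)
  r=cv2.minAreaRect(C[b][:,:2].astype(np.float32)); print(n,b.sum(),w2f(np.array(r[0])),r)
  h=ok&(C[...,2]>45)&(C[...,2]<175)&(abs(fc[...,0])<9)&(fc[...,1]<-140)&(fc[...,1]>-230); Q=np.c_[fc[h],C[h][:,2]]
  if len(Q): print(len(Q),"handle",np.polyfit(Q[:,1],Q[:,2],1),np.round(Q.mean(0)))
cv2.imwrite("pics/z.png",np.hstack([cv2.resize(f["pixels"][130:260,210:420],(484,300)),cv2.resize(g["pixels"][100:220,240:345],(263,300),interpolation=2)])[:,:,::-1])
E
```

```text
t 36.70 p [ 418.6 -245.6  374.2] F [-0.1  1.3 -0.4] M [0.03 0.03 0.06] w 0.000 q [ 1.07  0.25 -0.71  1.84  0.11  1.11  0.21]
top 266 [ 2.0098095  65.29132187] ((476.364501953125, 183.74224853515625), (60.023475646972656, 39.88182067871094), 82.62710571289062)
188 handle [-0.08124897 55.23429142] [   0. -181.   70.]
scene 219 [-1.27090589 68.31147567] ((473.48223876953125, 187.14474487304688), (62.09883117675781, 42.61545181274414), 81.8034439086914)
95 handle [-0.09331842 49.54092455] [  -4. -176.   66.]
```

View pics/z.png

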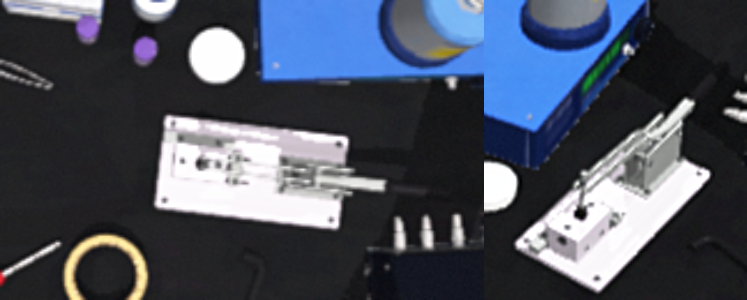

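The handle slope is 0.081 to 0.093, which is 4.6 to 5.3° above level, so it is locked. The block is unmoved at (2.0,65.3), the foot is on it, the bystanders are in place and the robot is clear. Handing in.

```bash
python3 -c "
from plant import job_done
print(job_done())"
```

```text
the job is handed in; nothing more can be done
None
```

The block is loaded in the nest and the clamp is locked. I handed the job in at about 36.8 s on the robot's clock; no verdict is given.

**What I did**
- **Placing:** I gripped the middle-sized block (measured 60 x 40 x 36 mm), laid it on the plate and slid it against the fence, where the force read about 7 N.
- **Sliding along the fence:** I slid it to the stop screw's nose, but the high grip tipped it about 1.35° and the push stayed under 8 N. I let go so it lay flat, then pressed it home low on its end with shut fingers. The force read 10.8 to 11.8 N for roughly 0.7 s.
- **Clamping:** I pushed the handle down its arc. It read up to about 8 N before it snapped over centre, and 12 N when I felt for its stop.

**Last checks**
- The top camera puts the block's centre at x = 2.0, y = 65.3 mm in the fixture's frame, unchanged by the clamping.
- The handle is about 5° above level, and the foot is on the block.
- The vials, dish and driver looked undisturbed in the pictures. I did not re-measure their positions.
- The robot is clear of everything.

**Disagreements and limits**
- The scene camera put the block about 3 mm off in x and y, the same offset it showed on the loose block at the start, so I trusted the top camera.
- The tool was left tilted about 3.5° by the pushing.
- I only saw forces at the end of each move, so brief peaks in between were not seen.

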